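# Fill the amber jar with scent balls through a funnel

### The job

Take the compact mirror off the mouth of the amber jar and lay it flat in the empty part of the wooden tray, then stand the funnel upright in the jar's mouth, spout down and resting on the rim. Then tip all five clay scent balls out of the scoop through the funnel so that they end up in the jar, and set the empty scoop down again right way up on the dresser. Leave the funnel standing in the upright jar, and leave the ring dish, hairbrush, jar cap and perfume bottle where they are.

Things in the scene. Friction and masses are not known exactly. Their poses are not given: they have to be found in the camera images.
- tray: Fixed rectangular dark acacia tray, 240 (its x) x 340 (its y) x 18 mm high, walls 8 mm thick, inner floor 8 mm above its underside. Origin: centre of the underside. The ring dish and the hairbrush lie in its +y half; its -y half is empty (centre of the empty part: about x 0, y -85 mm in the tray's frame).
- jar: Loose, empty amber glass jar without its cap, 92 mm high, body 65 mm and mouth 62 mm across outside, wall 3 mm (mouth 56 mm inside), base 6 mm thick, 250 g. Origin: centre of the underside, z up. Starts with the mirror lying over its mouth.
- mirror: Closed compact round aluminium mirror: flat disc 66 mm across, 16 mm thick, 70 g. Origin: centre of the underside, z up. Starts lying flat on the jar's rim.
- funnel: Loose steel funnel, 60 mm high, 110 g, standing on its spout. Spout 47 mm across (42 inside), 28 mm long, then a cone widening to 104 mm at z 52 and an upright rim to z 60. Origin: centre of the spout's lower end, z up. A flat upright grip tab on its -x side: x -50 to -84, 10 mm thick (y), z 34 to 60 mm. Seated on the jar's rim its origin is about 60 mm above the jar's underside.
- funnel_grip (a point): Middle of the funnel's grip tab, at (-68, 0, 47) mm in the funnel's frame, same axes; pinch the tab along y (10 mm).
- scoop: Wooden open-fronted scoop holding the balls, 58 mm wide outside (y; 50 inside), 130 g. Origin: on the underside, z up; pouring end at -x. Side walls 42 mm high from x -20 to 56 mm; grip across them from above near x 5. Floor 4 mm thick, flat from x -20 to 52, then a ramp rising 20 degrees to the lip. Short round handle at the closed back, to x 108, z 36. Pours tipped nose down 35 to 45 degrees.
- scoop_lip (a point): Middle of the upper edge of the scoop's pouring lip, at (-66, 0, 20) mm in the scoop's frame, same axes. The side walls beside the lip reach 37 mm height.
- ball0: Terracotta scent ball, 20 mm across, 10 g, one of five alike; starts in the scoop. Origin: its centre.
- ball1: Terracotta scent ball, 20 mm across, 10 g, one of five alike; starts in the scoop. Origin: its centre.
- ball2: Terracotta scent ball, 20 mm across, 10 g, one of five alike; starts in the scoop. Origin: its centre.
- ball3: Terracotta scent ball, 20 mm across, 10 g, one of five alike; starts in the scoop. Origin: its centre.
- ball4: Terracotta scent ball, 20 mm across, 10 g, one of five alike; starts in the scoop. Origin: its centre.
- ring_dish: Bystander: cream ceramic ring dish with a pair of cufflinks in it, 84 mm across, 22 mm high, in the tray's +y half. Origin: centre of its underside.
- hairbrush: Bystander: navy plastic hairbrush, bristles up, 200 mm long (its x, handle at +x), 56 mm wide, 30 mm high, in the tray near its +y side. Origin: underside, mid-length.
- jar_cap: Bystander: black twist cap of the jar, 64 mm across, 18 mm high, on the marble beyond the jar. Origin: centre of its underside.
- perfume: Bystander: square glass perfume bottle with a black cap, 45 x 65 x 111 mm high, at the back of the dresser. Origin: centre of its underside.
There are look-alikes about, which are no part of the job. Leave any turquoise look-alike of the scoop alone.

How it is judged:
By the outcome, as a careful person would: the job done as asked, in the order asked, and still so for the second after the job is handed in, with the robot touching nothing.
It also fails if it takes over 72 s, if anything falls off the work surface, if the arm or the gripper's body presses on something with over 40 N, if the wrist force passes 120 N, or if a joint passes its speed limit or range.

### The arm

A 7-joint arm with a two-finger parallel gripper is mounted at the origin on the work surface. World frame = base frame: x ahead of the robot, y to its left, z up, the work surface at z = 0. Lengths are in m, angles in rad, forces in N, time in s.
With the tool pointing down it reaches from about 0.4 to 0.875 m from the base axis. Payload 19.3 kg.
Tool frame: the origin (TCP) lies at the very end of the fingers, on their centre line; the grasp point (between the pads) lies 19 mm behind it; z points along the fingers, y is the line along which they close (so a half turn about z gives the same grasp; the last joint's range is limited). The gripper opens to 85 mm and grips with 20 to 120 N. Pads are 22 mm wide; open, the fingers measure 114 mm over their backs; the gripper's body (76 mm by 85 mm) begins 54 mm behind the grasp point. The pads swing forward as they close: fully open they stand 13 mm farther back than shut.
Start: joints at [-1.346, 0.521, -0.036, 1.599, 0.021, 1.021, -0.113], TCP at [0.182, 0.598, 0.231] pointing down, gripper open.
Joint ranges: [-2.91, 2.91], [-0.3, 2.13], [-1.5, 1.42], [0.17, 2.43], [-1.26, 4.41], [0.16, 1.93], [-2.52, 2.52]. Speed limits (rad/s): [1.89, 1.89, 2.39, 2.39, 3.01, 3.01, 3.01].

### API

Orientations are given as [roll, pitch, yaw] about the fixed x, y, z axes, in that order (R = Rz(yaw) Ry(pitch) Rx(roll)).
In Python, from workcell import monitor, optics, workorder gives the robot as it stands.
- The arm moves only by the tool apply_moves, never from a script. Its arguments are lists of equal length, an entry for each row: "linear": the shift along the tool's x, y, z each as a share of 0.1 m, from -1 to 1, a list of three; "delta_rot": the turn, a rotation vector about the tool's x, y, z each as a share of 120 degrees, from -1 to 1, a list of three. A call has exactly 5 rows; each row is the pose to reach, as a shift and turn from the pose commanded when the call began, along the tool's axes at that moment; what a row does not reach only later rows make up. A row lasts 1/12 s, in which the tool goes at most 41.7 mm and 7.16 degrees, less where a joint would pass 70% of its speed; a pose out of reach is approached as far as the arm can. A call with a number of a shift or a turn outside -1 to 1 is refused whole. A call with a gripper value outside its range is refused whole. "gripper" is the opening, from -1 (shut) to 1 (fully open), set as the call begins (left out, the last holds). The fingers move at their own pace and stop on an object; "force" is the grip in N (left out, the last holds). Time passes only in rows, so rows that repeat a pose let the fingers close, or fill a call up. It gives the time, the measured TCP pose, the force, the opening and the grip force at its end, in the units of the state.
- monitor.observe(): the state, without advancing time (a new reading comes with each control period).
- optics.grab_frame(name): name is "scene" or "top"; returns (picture, depth): 384x512x3 uint8, red, green, blue; 384x512 float32, m along the optical axis (not along the pixel's ray), 0 where there is no reading.
- optics.camera_info(name): a dict with "fx", "fy", "cx", "cy" (pixels), "D" ([k1, k2, p1, p2, k3] as OpenCV has them; the pictures are not rectified), "rvec" (rotation vector, rad) and "tvec" (3), from world to camera coordinates, as OpenCV has them. Camera axes: x right, y down, z forward; pixel columns grow to the right and rows downward; lengths in m; the calibration is good to about 2 mm. A picture is of the moment at which its call begins. camera_info takes no time and is no camera call.
- workorder.job_done(): hands the job in; it is judged then, once.
The state is a dict: "clock": time; "qpos": joint angles; "qd": joint speeds; "joint_efforts": joint torques, N m; "position": TCP position; "tool_rot": TCP orientation; "force": force on the tool from outside, world axes, zero at the start; "moment": the same for the moment, N m; "grip_width": finger opening in m; "finger_force": force on a finger pad.
Only numpy, scipy, OpenCV 4.12 (cv2) and the standard library are available. Lean on these libraries where they do the work, as an engineer would, in place of code of your own. Each camera call takes 0.05 s, during which the arm holds its last target. There are 200 camera calls.

## Working session

There is one attempt and no reset: what is moved stays moved. The work goes in short steps, Python scripts to look and compute and a tool call to move; the robot and the scene stay as the last step left them, time stands still between calls to the robot, and variables do not carry over. Pictures are saved under pics/ and viewed, at most 10 in all, crops included, and the job is handed in when it is done.

Besides the shell and the picture viewer there is one more tool, called as name(argument=value, ...) on one line, values as JSON. apply_moves: Moves the arm, as the interface text tells. Its arguments: {"type":"object","properties":{"linear":{"type":"array"},"delta_rot":{"type":"array"},"gripper":{"type":"number"},"force":{"type":"number"}},"required":["linear","delta_rot"]}

```bash
mkdir -p pics; cat > h.py <<'E'
import numpy as np, cv2
from workcell import monitor, optics, workorder
from scipy.spatial.transform import Rotation as R
def cam(n):
    c=optics.camera_info(n); K=np.array([[c['fx'],0,c['cx']],[0,c['fy'],c['cy']],[0,0,1.]])
    return K,np.array(c['D'],float),cv2.Rodrigues(np.array(c['rvec'],float))[0],np.array(c['tvec'],float).ravel()
def plane(n,uv,z):
    K,D,Rm,t=cam(n); p=cv2.undistortPoints(np.array(uv,float).reshape(-1,1,2),K,D).reshape(-1,2)
    d=np.c_[p,np.ones(len(p))]@Rm; o=-Rm.T@t
    return o+d*((z-o[2])/d[:,2])[:,None]
def cloud(n,dep):
    K,D,Rm,t=cam(n); h,w=dep.shape; u,v=np.meshgrid(np.arange(w),np.arange(h))
    p=cv2.undistortPoints(np.stack([u,v],-1).reshape(-1,1,2).astype(float),K,D).reshape(h,w,2)
    P=np.dstack([p,np.ones((h,w))])*dep[...,None]
    return (P-t)@Rm
def grab(n,f=None):
    im,d=optics.grab_frame(n)
    if f: cv2.imwrite('pics/'+f,im[...,::-1]); np.savez('pics/'+f[:-4],im=im,d=d)
    return im,d
E
python3 - <<'E'
from h import *
for n in('scene','top'):
    grab(n,n+'0.png'); K,D,Rm,t=cam(n); print(n,-Rm.T@t,Rm[2],K[0,0],D)
s=monitor.observe(); print(s)
E
```

```text
scene [ 1.04080045 -0.82920811  1.02100571] [-0.34998881  0.64684863 -0.67756526] 421.7306607531147 [0.01428495 0.         0.         0.         0.        ]
top [0.47648834 0.0654104  1.07192945] [ 0.08427095 -0.0057751  -0.99642614] 357.6755788303749 [0.01431293 0.         0.         0.         0.        ]
{'clock': 0.1, 'qpos': array([-1.34620068,  0.52196134, -0.0363391 ,  1.5999514 ,  0.02122103,
        1.02111234, -0.11281483]), 'qd': array([-1.55180109e-05, -1.49941964e-03,  8.24770476e-04, -1.87806225e-03,
       -6.84762685e-04, -1.84674756e-03, -9.77622356e-04]), 'joint_efforts': array([ 5.12409359e-03, -9.28480053e+01,  1.98533133e+00, -3.70538056e+01,
        1.83493114e-02,  5.48934069e-03, -5.53001007e-05]), 'position': array([0.18153274, 0.5977332 , 0.2307787 ]), 'tool_rot': array([-3.14054942e+00,  8.59637939e-05,  2.84679236e+00]), 'force': array([-0.3402472 , -0.32747785, -0.32288001]), 'moment': array([ 0.00411346, -0.02438269,  0.05681745]), 'finger_force': 0.0, 'grip_width': 0.08545903518450508}
```

View pics/scene0.png

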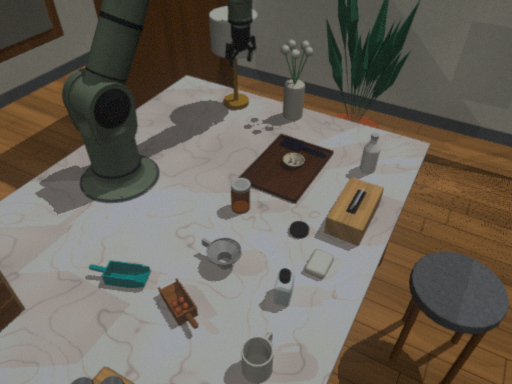

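View pics/top0.png

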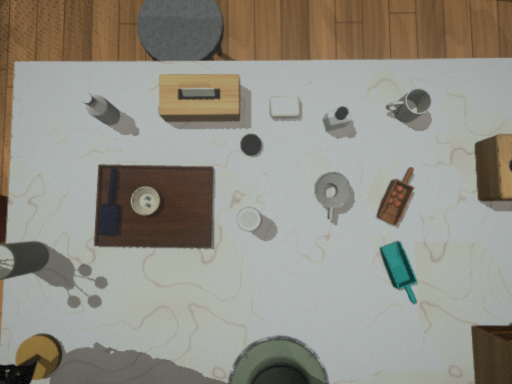

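Scene view: jar with mirror at (240,195), funnel (223,253), brown scoop with balls (180,302), turquoise look-alike (125,274). In the top view: jar (249,219), funnel (333,190), tray (155,206), brown scoop (396,200), turquoise scoop (398,264). The wooden scoop holding the balls is the brown one at top (396,200); the turquoise one is the empty look-alike.

```bash
python3 - <<'E'
from h import *
z=np.load('pics/top0.npz'); im,d=z['im'],z['d']; P=cloud('top',d)
c=im[150:310,220:430]; cv2.imwrite('pics/crop.png',cv2.resize(c,None,fx=3.7,fy=3.7,interpolation=cv2.INTER_CUBIC)[...,::-1])
def box(x0,x1,y0,y1,zl,zh):
    m=np.zeros(d.shape,bool); m[y0:y1,x0:x1]=True
    return m&(d>0)&(P[...,2]>zl)&(P[...,2]<zh)
def rep(n,m):
    ys,xs=np.nonzero(m); Q=P[m]; print(n,m.sum(),'med',np.median(Q,0).round(4),'min',Q.min(0).round(3),'max',Q.max(0).round(3))
    cc=cv2.findContours(m.astype(np.uint8),cv2.RETR_EXTERNAL,cv2.CHAIN_APPROX_NONE)[0]
    return max(cc,key=cv2.contourArea)
ct=rep('mirror',box(225,275,195,245,.098,.12)); (x,y),r=cv2.minEnclosingCircle(ct); print(x,y,r,plane('top',[[x,y]],.108))
mf=box(305,360,160,230,.048,.075); ct=rep('funnel',mf); print(P[mf].mean(0))
ms=box(365,425,160,240,.03,.06); ct=rep('scoop',ms); rr=cv2.minAreaRect(ct);print(rr, plane('top',cv2.boxPoints(rr),.042).round(4))
mt=box(85,225,155,255,.013,.024); ct=rep('tray',mt); rr=cv2.minAreaRect(ct);print(rr, plane('top',cv2.boxPoints(rr),.018).round(4))
np.save('x.npy',P)
print('table',np.median(P[280:330,200:240,2]))
for r in range(160,232,3): print(r,' '.join('%3d'%(1000*v) for v in P[r,308:360:2,2]))
print()
for r in range(164,232,3): print(r,' '.join('%3d'%(1000*v) for v in P[r,370:420:2,2]))
E
```

```text
mirror 470 med [0.4822 0.0789 0.1073] min [0.452 0.047 0.099] max [0.514 0.112 0.113]
248.14285278320312 218.57142639160156 12.226706504821777 [[0.48305408 0.07861405 0.108     ]]
funnel 380 med [ 0.5596 -0.1604  0.0531] min [ 0.483 -0.214  0.048] max [ 0.617 -0.108  0.065]
[ 0.55838625 -0.16395308  0.05428184]
scoop 346 med [ 0.5654 -0.3724  0.0391] min [ 0.465 -0.401  0.03 ] max [ 0.63  -0.297  0.048]
((399.5931396484375, 193.4434356689453), (21.869220733642578, 58.41860580444336), 25.016895294189453) [[ 0.4899 -0.2917  0.042 ]
 [ 0.643  -0.3691  0.042 ]
 [ 0.6154 -0.4253  0.042 ]
 [ 0.4631 -0.3474  0.042 ]]
tray 1927 med [0.5215 0.4376 0.0177] min [0.402 0.186 0.013] max [0.646 0.53  0.024]
((152.970458984375, 205.56549072265625), (116.73393249511719, 81.3062744140625), 1.080924153327942) [[0.4108 0.5283 0.018 ]
 [0.6493 0.5309 0.018 ]
 [0.6403 0.1859 0.018 ]
 [0.4011 0.1899 0.018 ]]
table -0.00077922390024301
160  -1   0  -1   0   0   0   5  -1   0   3  -1   0  -2   1  -1   0   1   0  -2   0  -2   0   0   0   4   0
163  -2   0   0   1  -2  -2   0   0   2   3   2  -3   0   2   0  
[... 4116 characters left out ...]
   9  11   8   7   7  11   3   4  17  27  42   0   2   0   0   4   0   1   0
215   0  -1   1   0  31  36  17  16  13  12  11   9  10  11  26  42   0   2   3   1   0   0   1   0  -1
218   0   1   3  -1   2  20  17  17  21  19  16  18  12  20  40  -1  -1   0   2   0   0   0   0   0   2
221   0   0  -3   0   0  -1   0   0  15  23  21  16  15  32  34   0   0  -2  -1   0  -1   0   0   1   1
224  -3   0   1  -1   2   1  -2   3   0  -1  -1   3  21  31   0   0   0   3   0   3   0   2   0   0  -5
227   1   1   1  -4   0   0   3   3  -3  -2   3   0   1   0   2   4   0   1  -1  -2   0  -1   0   2  -1
230   0   1   2   0   0   1   3  -1   1   1   3  -1   1   2   0  -2  -1  -2   2   0   0  -3   3   0  -1
```

View pics/crop.png

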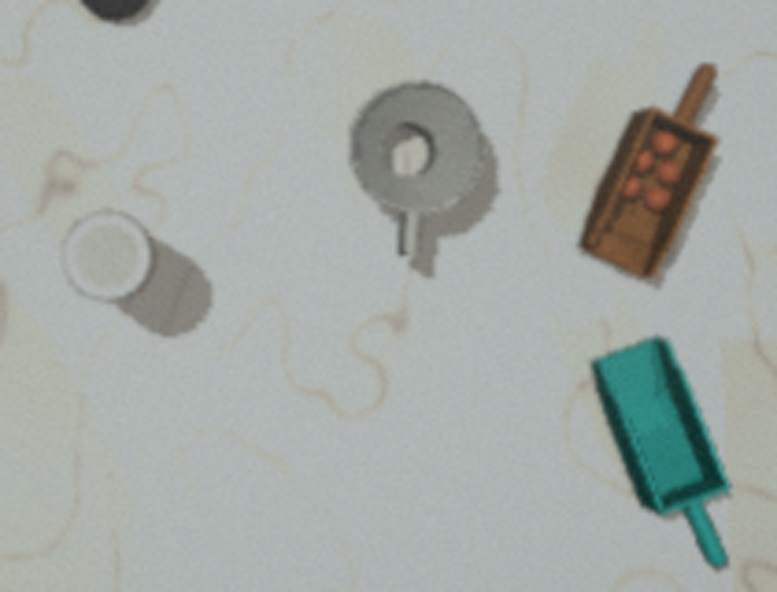

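The crop shows the brown wooden scoop with five terracotta balls at crop (650,185), handle up-right, and the empty turquoise look-alike at (660,420). The brown one is the one meant. I'll fit its pose and the funnel's next.

```bash
cat >> h.py <<'E'
def circ(Q):
    A=np.c_[2*Q[:,:2],np.ones(len(Q))]; s=np.linalg.lstsq(A,(Q[:,:2]**2).sum(1),rcond=None)[0]
    return s[:2],np.sqrt(s[2]+s[0]**2+s[1]**2)
def plan(target,yaw):
    """shift in tool axes/0.1 m and yaw change (deg) for a target TCP, tool down"""
    s=monitor.observe(); Rm=R.from_euler('xyz',s['tool_rot']).as_matrix()
    print('pos',s['position'].round(4),'rot',s['tool_rot'].round(3),'q',s['qpos'].round(2),'F',s['force'].round(1))
    print(' shift(0.1m)',(Rm.T@(np.array(target)-s['position'])*10).round(3),'rotvec/120deg',
      (R.from_matrix(Rm.T@R.from_euler('xyz',[np.pi,0,yaw]).as_matrix()).as_rotvec()/np.radians(120)).round(3))
E
cat > fit.py <<'E'
from h import *
def fits(P,im):
    Z=P[...,2]; X,Y=P[...,0],P[...,1]
    # funnel
    hsv=cv2.cvtColor(im,cv2.COLOR_RGB2HSV)
    return
E
python3 - <<'E'
from h import *
P=np.load('x.npy'); z=np.load('pics/top0.npz'); im=z['im']
Q=P[160:232,300:362].reshape(-1,3); Q=Q[(Q[:,2]>.025)&(Q[:,2]<.07)]
c=np.array([.562,-.164])
for _ in range(5):  # cone points: radius 0.0235..0.052 by height; fit outline + cone
    r=np.linalg.norm(Q[:,:2]-c,axis=1); k=(r<.054)&(Q[:,2]>.044)&(Q[:,2]<.05); c,rr=circ(Q[k])
print('funnel cone',c,rr,k.sum())
r=np.linalg.norm(Q[:,:2]-c,axis=1); k=(r<.06)&(Q[:,2]>.052); print('rim',circ(Q[k]),k.sum())
k=(r>.058)&(r<.09)&(Q[:,2]>.045); T=Q[k]; print('tab',T.mean(0),T[:,0].min(),k.sum(),'dir deg',np.degrees(np.arctan2(*(c-T.mean(0)[:2])[::-1])))
# funnel silhouettes by image
Q=P[160:232,362:425].reshape(-1,3); W=Q[(Q[:,2]>.036)&(Q[:,2]<.05)]
H=Q[(Q[:,2]>.03)&(Q[:,0]>.61)]
for n,a in(('wall+handle',W),('handle',H)): print(n,len(a),a.mean(0))
W2=W[W[:,0]<.60]; rect=cv2.minAreaRect((W2[:,:2]*1000).astype(np.float32)); print(rect,cv2.boxPoints(rect))
# all scoop pixels excl ground
S=Q[Q[:,2]>.008]; S=S[S[:,0]<.595]; 
hsv=cv2.cvtColor(im,cv2.COLOR_RGB2HSV); m=(hsv[...,1]>90)&(hsv[...,0]<20); m[:, :362]=0; m[:,425:]=0; m[:160]=0; m[235:]=0
S=P[m]; S=S[(S[:,2]>-.01)&(S[:,2]<.06)]; rect=cv2.minAreaRect((S[:,:2]*1000).astype(np.float32)); print('all',rect,cv2.boxPoints(rect))
plan([.483,.0786,.15],2.847)
E
```

```text
funnel cone [ 0.56548856 -0.15997206] 0.04296045694880332 218
rim (array([ 0.56461052, -0.15941233]), np.float64(0.05019203243132312)) 189
tab [ 0.49507003 -0.15159247  0.05805785] 0.48308330611630584 39 dir deg -6.78611004582046
wall+handle 255 [ 0.56170207 -0.36430001  0.04042649]
handle 42 [ 0.62005446 -0.39125839  0.04015868]
((539.568603515625, -353.52789306640625), (59.52165985107422, 135.52362060546875), 63.75405502319336) [[ 465.63177 -350.25452]
 [ 587.1834  -410.18646]
 [ 613.50543 -356.80127]
 [ 491.9538  -296.86932]]
all ((550.6705322265625, -358.32757568359375), (58.50526428222656, 167.27996826171875), 63.8593864440918) [[ 462.69763 -347.73837]
 [ 612.86743 -421.43784]
 [ 638.64343 -368.91678]
 [ 488.47363 -295.21732]]
pos [0.1815 0.5977 0.2308] rot [-3.141  0.     2.847] q [-1.35  0.52 -0.04  1.6   0.02  1.02 -0.11] F [-0.3 -0.3 -0.3]
 shift(0.1m) [-4.393 -4.091  0.812] rotvec/120deg [-0.  0. -0.]
```

apply_moves(linear=[[-0.18,-0.16,0],[-0.36,-0.33,0],[-0.54,-0.5,0],[-0.72,-0.66,0],[-0.88,-0.82,0]], delta_rot=[[0,0,0],[0,0,0],[0,0,0],[0,0,0],[0,0,0]], gripper=1)

```text
clock: 0.52
position: [0.2427, 0.4926, 0.231]
tool_rot: [-3.141, 0.0, 2.846]
force: [1.0, 0.4, -0.7]
grip_width: 0.085
finger_force: 0.0
```

apply_moves(linear=[[-0.18,-0.16,0],[-0.36,-0.33,0],[-0.54,-0.5,0],[-0.72,-0.66,0],[-0.88,-0.82,0]], delta_rot=[[0,0,0],[0,0,0],[0,0,0],[0,0,0],[0,0,0]])

```text
clock: 0.93
position: [0.303, 0.3886, 0.2312]
tool_rot: [-3.141, 0.0, 2.846]
force: [-0.2, -0.6, -0.2]
grip_width: 0.0856
finger_force: 0.0
```

apply_moves(linear=[[-0.18,-0.16,0],[-0.36,-0.33,0],[-0.54,-0.5,0],[-0.72,-0.66,0],[-0.88,-0.82,0]], delta_rot=[[0,0,0],[0,0,0],[0,0,0],[0,0,0],[0,0,0]])

```text
clock: 1.35
position: [0.3633, 0.2846, 0.2312]
tool_rot: [-3.141, -0.0, 2.846]
force: [0.3, -0.3, -0.9]
grip_width: 0.0856
finger_force: 0.0
```

apply_moves(linear=[[-0.18,-0.16,0],[-0.36,-0.33,0],[-0.54,-0.5,0],[-0.72,-0.66,0],[-0.88,-0.82,0]], delta_rot=[[0,0,0],[0,0,0],[0,0,0],[0,0,0],[0,0,0]])

```text
clock: 1.77
position: [0.4236, 0.1806, 0.2312]
tool_rot: [-3.141, -0.0, 2.847]
force: [0.1, -1.1, 0.9]
grip_width: 0.0855
finger_force: 0.0
```

apply_moves(linear=[[-0.18,-0.16,0],[-0.36,-0.33,0],[-0.54,-0.5,0],[-0.72,-0.66,0.1],[-0.87,-0.81,0.2]], delta_rot=[[0,0,0],[0,0,0],[0,0,0],[0,0,0],[0,0,0]])

```text
clock: 2.18
position: [0.4837, 0.0778, 0.2113]
tool_rot: [3.141, 0.001, 2.846]
force: [0.8, 0.2, -0.4]
grip_width: 0.0853
finger_force: 0.0
```

```bash
python3 -c "
from h import *
plan([.4825,.0786,.0895],2.847)"
```

```text
pos [0.4837 0.0778 0.2113] rot [3.141e+00 1.000e-03 2.846e+00] q [-0.41  0.34  0.17  1.98 -0.07  0.83  1.07] F [ 0.8  0.2 -0.4]
 shift(0.1m) [0.015 0.004 1.217] rotvec/120deg [ 0.  0. -0.]
```

apply_moves(linear=[[0.01,0,0.2],[0.02,0,0.4],[0.02,0,0.6],[0.02,0,0.75],[0.02,0,0.85]], delta_rot=[[0,0,0],[0,0,0],[0,0,0],[0,0,0],[0,0,0]])

```text
clock: 2.6
position: [0.4802, 0.0795, 0.1247]
tool_rot: [-3.141, -0.002, 2.847]
force: [-0.1, -0.2, -0.1]
grip_width: 0.0854
finger_force: 0.0
```

apply_moves(linear=[[0,0,0.08],[0,0,0.16],[0,0,0.24],[0,0,0.32],[0,0,0.37]], delta_rot=[[0,0,0],[0,0,0],[0,0,0],[0,0,0],[0,0,0]])

```text
clock: 3.02
position: [0.4809, 0.0797, 0.0886]
tool_rot: [-3.142, -0.0, 2.847]
force: [0.1, 0.6, -0.4]
grip_width: 0.0857
finger_force: 0.0
```

apply_moves(linear=[[0,0,0],[0,0,0],[0,0,0],[0,0,0],[0,0,0]], delta_rot=[[0,0,0],[0,0,0],[0,0,0],[0,0,0],[0,0,0]], gripper=0.3, force=35)

```text
clock: 3.43
position: [0.4811, 0.0798, 0.0896]
tool_rot: [3.141, 0.0, 2.847]
force: [0.3, 0.3, -0.0]
grip_width: 0.064
finger_force: 38.6
```

apply_moves(linear=[[0,0,0],[0,0,0],[0,0,0],[0,0,0],[0,0,0]], delta_rot=[[0,0,0],[0,0,0],[0,0,0],[0,0,0],[0,0,0]])

```text
clock: 3.85
position: [0.4811, 0.0798, 0.0896]
tool_rot: [3.141, 0.0, 2.847]
force: [-1.4, 1.2, 6.0]
grip_width: 0.064
finger_force: 39.2
```

```bash
python3 -c "
from h import *
grab('scene','s1.png')
im=cv2.imread('pics/s1.png')[120:240,170:330]; cv2.imwrite('pics/s1c.png',cv2.resize(im,None,fx=5,fy=5))
plan([.4825,.0786,.0895],2.847)"
```

```text
pos [0.4811 0.0797 0.0896] rot [3.141 0.    2.847] q [-0.38  0.53  0.12  2.08 -0.12  0.54  1.11] F [-0.8  0.3  6.5]
 shift(0.1m) [-0.016 -0.007  0.001] rotvec/120deg [ 0.  0. -0.]
```

View pics/s1c.png

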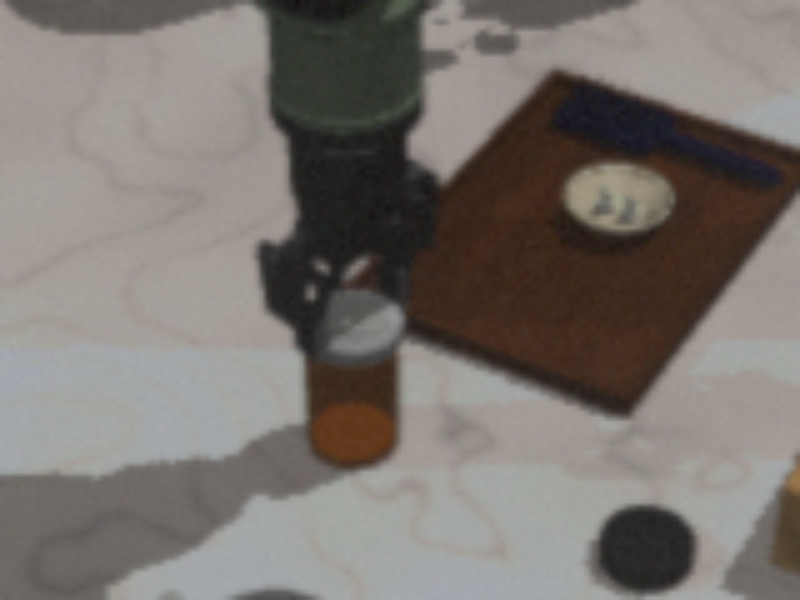

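Picture: pads close on the mirror at crop (355,325), with the jar below at (350,420) upright. Width reads 64 mm, so I'll lift a little and check.

apply_moves(linear=[[0,0,-0.03],[0,0,-0.08],[0,0,-0.15],[0,0,-0.25],[0,0,-0.35]], delta_rot=[[0,0,0],[0,0,0],[0,0,0],[0,0,0],[0,0,0]])

```text
clock: 4.32
position: [0.4809, 0.0796, 0.1254]
tool_rot: [-3.142, 0.0, 2.847]
force: [0.6, 0.6, -0.5]
grip_width: 0.0642
finger_force: 38.7
```

```bash
python3 -c "
from h import *
grab('scene','s2.png')
im=cv2.imread('pics/s2.png')[140:230,190:290]; cv2.imwrite('pics/s2c.png',cv2.resize(im,None,fx=6,fy=6))
plan([.523,.274,.15],2.847)"
```

```text
pos [0.4818 0.0798 0.1271] rot [3.140e+00 2.000e-03 2.847e+00] q [-0.39  0.47  0.14  2.05 -0.11  0.62  1.09] F [ 2.1 -0.8  2.3]
 shift(0.1m) [ 0.17   1.978 -0.227] rotvec/120deg [ 0.001  0.001 -0.   ]
```

View pics/s2c.png

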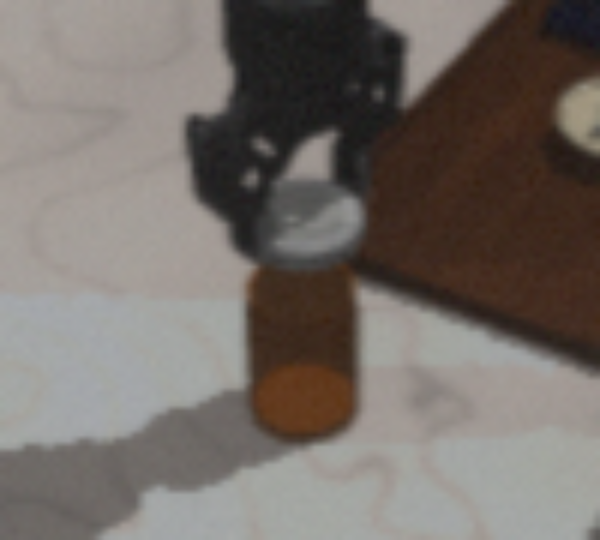

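Picture: the mirror is held level at crop (310,225), clear of the jar, which stands still at (300,350).

apply_moves(linear=[[0.02,0.15,-0.1],[0.04,0.35,-0.2],[0.06,0.55,-0.23],[0.08,0.8,-0.23],[0.09,1,-0.23]], delta_rot=[[0,0,0],[0,0,0],[0,0,0],[0,0,0],[0,0,0]])

```text
clock: 4.78
position: [0.5017, 0.1798, 0.1482]
tool_rot: [3.14, 0.001, 2.847]
force: [-0.3, -1.2, 0.2]
grip_width: 0.0638
finger_force: 38.9
```

apply_moves(linear=[[0.02,0.25,0],[0.04,0.5,0],[0.06,0.75,0],[0.08,0.9,0],[0.09,0.98,0]], delta_rot=[[0,0,0],[0,0,0],[0,0,0],[0,0,0],[0,0,0]])

```text
clock: 5.2
position: [0.5211, 0.2764, 0.1475]
tool_rot: [3.141, 0.0, 2.849]
force: [-1.0, -0.6, -1.7]
grip_width: 0.0642
finger_force: 38.9
```

apply_moves(linear=[[0,0,0.2],[0,0,0.4],[0,0,0.6],[0,0,0.8],[0,0,1]], delta_rot=[[0,0,0],[0,0,0],[0,0,0],[0,0,0],[0,0,0]])

```text
clock: 5.62
position: [0.5213, 0.2732, 0.0467]
tool_rot: [-3.141, 0.0, 2.846]
force: [-0.2, -0.2, -0.2]
grip_width: 0.0638
finger_force: 39.0
```

apply_moves(linear=[[0,0,0.1],[0,0,0.2],[0,0,0.28],[0,0,0.32],[0,0,0.34]], delta_rot=[[0,0,0],[0,0,0],[0,0,0],[0,0,0],[0,0,0]])

```text
clock: 6.03
position: [0.5213, 0.2743, 0.0132]
tool_rot: [3.142, 0.0, 2.847]
force: [1.2, 0.7, -0.4]
grip_width: 0.0642
finger_force: 38.9
```

```bash
python3 -c "
from h import *
plan([.523,.274,.007],2.847)"
```

```text
pos [0.5213 0.2743 0.0132] rot [3.142 0.    2.847] q [-0.65  0.77  0.1   1.83 -0.14  0.54  0.81] F [ 1.2  0.7 -0.4]
 shift(0.1m) [-0.017  0.002  0.062] rotvec/120deg [ 0.  0. -0.]
```

apply_moves(linear=[[0,0,0.01],[0,0,0.02],[0,0,0.03],[0,0,0.04],[0,0,0.05]], delta_rot=[[0,0,0],[0,0,0],[0,0,0],[0,0,0],[0,0,0]])

```text
clock: 6.45
position: [0.5213, 0.2745, 0.0085]
tool_rot: [3.141, 0.0, 2.847]
force: [-0.9, 0.2, -0.6]
grip_width: 0.0643
finger_force: 38.9
```

apply_moves(linear=[[0,0,0.005],[0,0,0.01],[0,0,0.015],[0,0,0.02],[0,0,0.02]], delta_rot=[[0,0,0],[0,0,0],[0,0,0],[0,0,0],[0,0,0]])

```text
clock: 6.87
position: [0.5212, 0.2744, 0.0062]
tool_rot: [-3.142, -0.0, 2.847]
force: [0.5, 0.0, 0.2]
grip_width: 0.0639
finger_force: 38.9
```

apply_moves(linear=[[0,0,0.005],[0,0,0.01],[0,0,0.01],[0,0,0.015],[0,0,0.015]], delta_rot=[[0,0,0],[0,0,0],[0,0,0],[0,0,0],[0,0,0]])

```text
clock: 7.28
position: [0.5213, 0.2744, 0.0056]
tool_rot: [3.141, 0.0, 2.847]
force: [-5.4, -1.9, 17.0]
grip_width: 0.0641
finger_force: 40.7
```

apply_moves(linear=[[0,0,0.005],[0,0,0.01],[0,0,0.01],[0,0,0.01],[0,0,0.01]], delta_rot=[[0,0,0],[0,0,0],[0,0,0],[0,0,0],[0,0,0]])

```text
clock: 7.7
position: [0.5213, 0.2744, 0.0055]
tool_rot: [3.141, 0.0, 2.847]
force: [-10.5, -4.4, 36.2]
grip_width: 0.0641
finger_force: 42.7
```

apply_moves(linear=[[0,0,-0.02],[0,0,-0.02],[0,0,-0.02],[0,0,-0.02],[0,0,-0.02]], delta_rot=[[0,0,0],[0,0,0],[0,0,0],[0,0,0],[0,0,0]])

```text
clock: 8.12
position: [0.5212, 0.2744, 0.0057]
tool_rot: [-3.142, -0.0, 2.847]
force: [-1.0, -0.4, 2.0]
grip_width: 0.064
finger_force: 39.3
```

apply_moves(linear=[[0,0,0],[0,0,0],[0,0,0],[0,0,0],[0,0,0]], delta_rot=[[0,0,0],[0,0,0],[0,0,0],[0,0,0],[0,0,0]], gripper=1)

```text
clock: 8.53
position: [0.5212, 0.2743, 0.0058]
tool_rot: [-3.142, -0.0, 2.847]
force: [0.5, 0.9, 0.0]
grip_width: 0.0855
finger_force: 0.0
```

apply_moves(linear=[[0,0,-0.1],[0,0,-0.3],[0,0,-0.5],[0,0,-0.75],[0,0,-1]], delta_rot=[[0,0,0],[0,0,0],[0,0,0],[0,0,0],[0,0,0]])

```text
clock: 8.95
position: [0.521, 0.2742, 0.1074]
tool_rot: [-3.141, -0.0, 2.847]
force: [0.1, 0.2, 0.3]
grip_width: 0.0851
finger_force: 0.0
```

apply_moves(linear=[[0,-0.05,-0.2],[0,-0.2,-0.4],[0,-0.4,-0.6],[0,-0.6,-0.7],[0,-0.8,-0.7]], delta_rot=[[0,0,0],[0,0,0],[0,0,0],[0,0,0],[0,0,0]])

```text
clock: 9.37
position: [0.4985, 0.1974, 0.1788]
tool_rot: [3.139, 0.003, 2.847]
force: [0.4, -1.0, 0.1]
grip_width: 0.0853
finger_force: 0.0
```

```bash
python3 -c "
from h import *
plan([.4975,-.1516,.15],np.pi-np.radians(6.8))"
```

```text
pos [0.4985 0.1974 0.1788] rot [3.139e+00 3.000e-03 2.847e+00] q [-0.6   0.45  0.16  1.9  -0.1   0.8   0.88] F [ 0.4 -1.   0.1]
 shift(0.1m) [-1.004 -3.343  0.281] rotvec/120deg [ 0.001  0.001 -0.084]
```

apply_moves(linear=[[-0.05,-0.16,0],[-0.1,-0.32,0],[-0.15,-0.5,0],[-0.2,-0.66,0],[-0.25,-0.84,0]], delta_rot=[[0,0,0],[0,0,0],[0,0,0],[0,0,0],[0,0,0]])

```text
clock: 9.78
position: [0.4974, 0.1095, 0.1766]
tool_rot: [3.141, 0.0, 2.847]
force: [0.3, 0.4, 0.4]
grip_width: 0.0855
finger_force: 0.0
```

apply_moves(linear=[[-0.05,-0.16,0],[-0.1,-0.32,0],[-0.15,-0.5,0],[-0.2,-0.66,0],[-0.25,-0.84,0]], delta_rot=[[0,0,0],[0,0,0],[0,0,0],[0,0,0],[0,0,0]])

```text
clock: 10.2
position: [0.497, 0.0219, 0.1766]
tool_rot: [3.141, 0.001, 2.847]
force: [1.1, -0.3, 0.9]
grip_width: 0.0854
finger_force: 0.0
```

apply_moves(linear=[[-0.05,-0.16,0],[-0.1,-0.32,0],[-0.15,-0.5,0],[-0.2,-0.66,0],[-0.25,-0.84,0]], delta_rot=[[0,0,0],[0,0,0],[0,0,0],[0,0,0],[0,0,0]])

```text
clock: 10.62
position: [0.4965, -0.0658, 0.1766]
tool_rot: [3.141, 0.001, 2.847]
force: [-0.0, 0.7, 0.2]
grip_width: 0.0852
finger_force: 0.0
```

apply_moves(linear=[[-0.05,-0.16,0],[-0.1,-0.32,0],[-0.15,-0.5,0],[-0.2,-0.66,0],[-0.25,-0.82,0]], delta_rot=[[0,0,-0.02],[0,0,-0.04],[0,0,-0.06],[0,0,-0.084],[0,0,-0.084]])

```text
clock: 11.03
position: [0.4964, -0.1518, 0.1766]
tool_rot: [3.142, 0.001, 3.026]
force: [0.3, -0.8, 0.4]
grip_width: 0.0854
finger_force: 0.0
```

```bash
cat > m.py <<'E'
from h import *
def jar():
    im,d=grab('top'); P=cloud('top',d); g=im.astype(int)
    hsv=cv2.cvtColor(im,cv2.COLOR_RGB2HSV)
    Z=P[...,2]; m=(Z>.082)&(Z<.1)&(abs(P[...,0]-.482)<.06)&(abs(P[...,1]-.079)<.06)&(d>0)
    if m.sum()>20: print('jar depth',m.sum(),circ(P[m]),np.median(P[m],0))
    a=((hsv[...,1]>80)&(hsv[...,0]<22)).astype(np.uint8); a[:, :222]=0; a[:,280:]=0; a[:190]=0; a[250:]=0
    return im,d,P,a
if __name__=='__main__':
    im,d,P,a=jar(); cv2.imwrite('pics/jar.png',cv2.resize(im[190:250,220:290],None,fx=8,fy=8,interpolation=cv2.INTER_CUBIC)[...,::-1])
    plan([.4975,-.1516,.046],np.pi-np.radians(6.8))
E
python3 m.py
```

```text
jar depth 79 (array([0.48206267, 0.07548162]), np.float64(0.029177893250707184)) [0.48222619 0.07628502 0.09116591]
pos [ 0.4962 -0.1552  0.1767] rot [-3.14e+00  1.00e-03  3.02e+00] q [ 0.06  0.43  0.16  1.94 -0.1   0.78  1.73] F [-1.8 -5.9  0.1]
 shift(0.1m) [-0.007  0.039  1.307] rotvec/120deg [-0.001  0.001 -0.001]
```

View pics/jar.png

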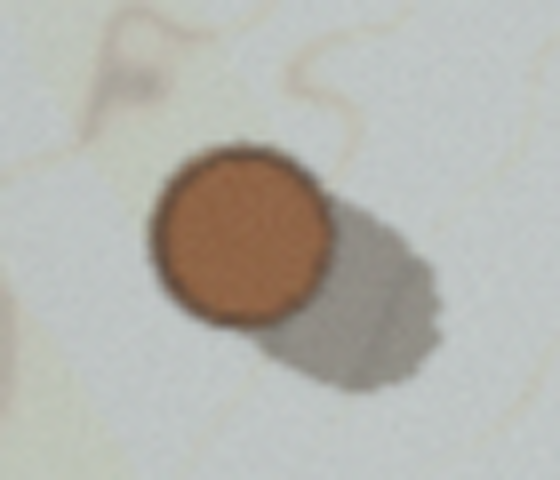

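Picture: the open jar is upright, its mouth at crop (243,236), which is top pixel (249.9,219.1). Next I'll descend to the funnel tab.

apply_moves(linear=[[0,0.02,0.2],[-0.01,0.03,0.4],[-0.01,0.04,0.6],[-0.01,0.04,0.8],[-0.01,0.04,0.95]], delta_rot=[[0,0,0],[0,0,0],[0,0,0],[0,0,0],[0,0,0]])

```text
clock: 11.5
position: [0.4977, -0.1467, 0.0801]
tool_rot: [3.141, -0.0, 3.023]
force: [-0.3, 0.2, -0.4]
grip_width: 0.0853
finger_force: 0.0
```

apply_moves(linear=[[0,0,0.12],[0,0,0.25],[0,0,0.37],[0,0,0.45],[0,0,0.52]], delta_rot=[[0,0,0],[0,0,0],[0,0,0],[0,0,0],[0,0,0]])

```text
clock: 11.92
position: [0.4981, -0.1469, 0.0286]
tool_rot: [-3.142, 0.0, 3.023]
force: [-0.1, -0.1, 0.2]
grip_width: 0.0851
finger_force: 0.0
```

```bash
python3 - <<'E'
from h import *
from m import jar
im,d,P,a=jar()
for n in range(2):
    ct=max(cv2.findContours(a,cv2.RETR_EXTERNAL,cv2.CHAIN_APPROX_NONE)[0],key=cv2.contourArea)
(x,y),(w,h),_=cv2.fitEllipse(ct); print(x,y,w,h,plane('top',[[x,y],[249.9,219.1]],.092))
Q=P[160:232,300:362].reshape(-1,3); Q=Q[(Q[:,2]>.025)&(Q[:,2]<.066)]; c=np.array([.565,-.16])
for _ in range(5):
    r=np.linalg.norm(Q[:,:2]-c,axis=1); k=(r<.055)&(r>.035)&(Q[:,2]>.04)&(Q[:,2]<.05); c,rr=circ(Q[k])
print('funnel',c,rr,k.sum())
k=(np.linalg.norm(Q[:,:2]-c,axis=1)<.057)&(Q[:,2]>.053); print(circ(Q[k]),k.sum())
plan([.4975,-.1516,.03],np.pi-np.radians(6.8))
E
```

```text
jar depth 80 (array([0.48202599, 0.07547435]), np.float64(0.02916899195114443)) [0.48333804 0.07650987 0.09111082]
249.92855834960938 219.26136779785156 20.3565616607666 21.018619537353516 [[0.48124419 0.07397037 0.092     ]
 [0.48168402 0.07404519 0.092     ]]
funnel [ 0.56790473 -0.15775877] 0.040293346771988925 147
(array([ 0.56560393, -0.15865788]), np.float64(0.04959817452905341)) 68
pos [ 0.4977 -0.1468  0.0277] rot [ 3.142e+00 -1.000e-03  3.023e+00] q [ 0.1   0.68  0.1   2.02 -0.14  0.45  1.76] F [-1.9  0.8 -1.8]
 shift(0.1m) [-0.004 -0.048 -0.023] rotvec/120deg [ 0. -0. -0.]
```

apply_moves(linear=[[0,-0.02,-0.01],[0,-0.048,-0.02],[0,-0.048,-0.02],[0,-0.048,-0.02],[0,-0.048,-0.02]], delta_rot=[[0,0,0],[0,0,0],[0,0,0],[0,0,0],[0,0,0]])

```text
clock: 12.38
position: [0.4977, -0.1519, 0.0312]
tool_rot: [-3.142, 0.001, 3.023]
force: [-0.5, -0.6, 0.2]
grip_width: 0.0855
finger_force: 0.0
```

apply_moves(linear=[[0,0,0],[0,0,0],[0,0,0],[0,0,0],[0,0,0]], delta_rot=[[0,0,0],[0,0,0],[0,0,0],[0,0,0],[0,0,0]], gripper=-1, force=80)

```text
clock: 12.8
position: [0.4975, -0.1517, 0.0308]
tool_rot: [-3.142, -0.0, 3.023]
force: [-0.5, 0.3, 0.5]
grip_width: 0.0255
finger_force: 0.0
```

apply_moves(linear=[[0,0,0],[0,0,0],[0,0,0],[0,0,0],[0,0,0]], delta_rot=[[0,0,0],[0,0,0],[0,0,0],[0,0,0],[0,0,0]])

```text
clock: 13.22
position: [0.4975, -0.1518, 0.0309]
tool_rot: [-3.142, 0.0, 3.023]
force: [-0.4, -0.0, 3.7]
grip_width: 0.0084
finger_force: 79.3
```

apply_moves(linear=[[0,0,0],[0,0,0],[0,0,0],[0,0,0],[0,0,0]], delta_rot=[[0,0,0],[0,0,0],[0,0,0],[0,0,0],[0,0,0]])

```text
clock: 13.63
position: [0.4975, -0.1518, 0.0308]
tool_rot: [-3.142, 0.0, 3.023]
force: [0.5, 1.3, 4.8]
grip_width: 0.0089
finger_force: 79.3
```

```bash
cat > fm.py <<'E'
from h import *
def funnel(z0,c0,w=.06):
    "fit funnel rim/cone in top depth, origin height z0, seed c0"
    im,d=grab('top'); P=cloud('top',d); Q=P[(d>0)]; c=np.array(c0,float)
    Q=Q[(Q[:,2]>z0+.036)&(Q[:,2]<z0+.068)]; Q=Q[np.linalg.norm(Q[:,:2]-c,axis=1)<.07]
    def res(p):
        r=np.linalg.norm(Q[:,:2]-p[:2],axis=1); zc=np.clip(.028+(r-.0235)*.024/.0285,0,.052)  # cone inner surface approx
        e=Q[:,2]-z0-zc-p[2]-p[3]*(Q[:,0]-c[0])-p[4]*(Q[:,1]-c[1]); return e[(Q0r<.047)]
    from scipy.optimize import least_squares
    for _ in range(4):
        Q0r=np.linalg.norm(Q[:,:2]-c,axis=1); s=least_squares(res,[*c,0,0,0],loss='soft_l1',f_scale=.002); c=s.x[:2]
    k=(np.linalg.norm(Q[:,:2]-c,axis=1)<.057)&(Q[:,2]>z0+.053)
    print('funnel cone fit',s.x[:3].round(4),'tilt deg x,y',np.degrees(s.x[3:]).round(1),(Q0r<.047).sum(),'rim',circ(Q[k]) if k.sum()>9 else None,k.sum())
    return s.x
E
python3 -c "
from fm import *
funnel(0,[.566,-.159])
plan([.4975,-.1516,.03],np.pi-np.radians(6.8))"
```

```text
funnel cone fit [ 0.5613 -0.1668  0.0032] tilt deg x,y [-4.7 -7.5] 195 rim (array([ 0.5646858 , -0.16085334]), np.float64(0.05032163254051723)) 59
pos [ 0.4975 -0.1517  0.0308] rot [-3.142  0.     3.023] q [ 0.11  0.68  0.1   2.01 -0.14  0.46  1.77] F [-1.4  0.8  5.6]
 shift(0.1m) [0.    0.001 0.008] rotvec/120deg [-0.  0. -0.]
```

apply_moves(linear=[[0,0,-0.05],[0,0,-0.2],[0,0,-0.4],[0,0,-0.6],[0,0,-0.8]], delta_rot=[[0,0,0],[0,0,0],[0,0,0],[0,0,0],[0,0,0]])

```text
clock: 14.1
position: [0.4971, -0.1517, 0.1118]
tool_rot: [-3.142, -0.001, 3.023]
force: [0.2, 0.3, -0.8]
grip_width: 0.0087
finger_force: 78.7
```

apply_moves(linear=[[0,0,-0.1],[0,0,-0.2],[0,0,-0.3],[0,0,-0.4],[0,0,-0.4]], delta_rot=[[0,0,0],[0,0,0],[0,0,0],[0,0,0],[0,0,0]])

```text
clock: 14.52
position: [0.498, -0.1519, 0.1522]
tool_rot: [-3.141, 0.002, 3.023]
force: [1.1, 0.1, -0.6]
grip_width: 0.0083
finger_force: 78.7
```

```bash
python3 -c "
from fm import *
funnel(.12,[.565,-.16])
plan([.4141,.0831,.151],np.pi-np.radians(6.8))"
```

```text
funnel cone fit [ 0.5635 -0.1623  0.0038] tilt deg x,y [-2.9 -1.5] 356 rim (array([ 0.56544811, -0.160721  ]), np.float64(0.05071679126174731)) 124
pos [ 0.4978 -0.1518  0.1513] rot [-3.142e+00  1.000e-03  3.023e+00] q [ 0.07  0.47  0.15  1.96 -0.11  0.72  1.74] F [-0.4  0.8 -1.3]
 shift(0.1m) [1.110e+00 2.233e+00 1.000e-03] rotvec/120deg [-0.  0. -0.]
```

Held level. Carry it over the jar.

apply_moves(linear=[[0.05,0.1,0],[0.13,0.26,0],[0.22,0.45,0],[0.3,0.6,0],[0.37,0.75,0]], delta_rot=[[0,0,0],[0,0,0],[0,0,0],[0,0,0],[0,0,0]])

```text
clock: 14.98
position: [0.4685, -0.0714, 0.15]
tool_rot: [3.142, -0.002, 3.023]
force: [1.0, -0.5, -1.0]
grip_width: 0.0086
finger_force: 78.6
```

apply_moves(linear=[[0.07,0.15,0],[0.15,0.3,0],[0.22,0.45,0],[0.3,0.6,0],[0.37,0.75,0]], delta_rot=[[0,0,0],[0,0,0],[0,0,0],[0,0,0],[0,0,0]])

```text
clock: 15.4
position: [0.4406, 0.0072, 0.1501]
tool_rot: [-3.141, -0.001, 3.023]
force: [0.5, 0.7, -1.3]
grip_width: 0.0086
finger_force: 78.6
```

apply_moves(linear=[[0.07,0.15,0],[0.15,0.3,0],[0.22,0.45,0],[0.3,0.6,0],[0.37,0.73,0]], delta_rot=[[0,0,0],[0,0,0],[0,0,0],[0,0,0],[0,0,0]])

```text
clock: 15.82
position: [0.4125, 0.0841, 0.1502]
tool_rot: [-3.141, -0.001, 3.023]
force: [-0.1, 0.4, -0.8]
grip_width: 0.0088
finger_force: 78.6
```

```bash
python3 -c "
from fm import *
plan([.4141,.0831,.151],np.pi-np.radians(6.8))
funnel(.12,[.482,.075])
im,d=grab('scene'); cv2.imwrite('pics/s3.png',cv2.resize(im[130:230,180:300],None,fx=6,fy=6,interpolation=cv2.INTER_CUBIC)[...,::-1])
plan([.4141,.0831,.151],np.pi-np.radians(6.8))"
```

```text
pos [0.4125 0.0841 0.1502] rot [-3.141e+00 -1.000e-03  3.023e+00] q [-0.44  0.34  0.12  2.19 -0.07  0.62  1.18] F [-0.1  0.4 -0.8]
 shift(0.1m) [-0.017 -0.008 -0.008] rotvec/120deg [-0.    -0.001  0.   ]
funnel cone fit [0.4723 0.0685 0.0022] tilt deg x,y [-9.8 -8.2] 278 rim (array([0.48042407, 0.07525927]), np.float64(0.049984022568267714)) 45
pos [0.4123 0.085  0.1502] rot [-3.142e+00 -2.000e-03  3.026e+00] q [-0.44  0.34  0.12  2.19 -0.07  0.62  1.19] F [ 0.9 -0.4 -1.1]
 shift(0.1m) [-0.02  -0.017 -0.008] rotvec/120deg [-0.    -0.001  0.001]
```

View pics/s3.png

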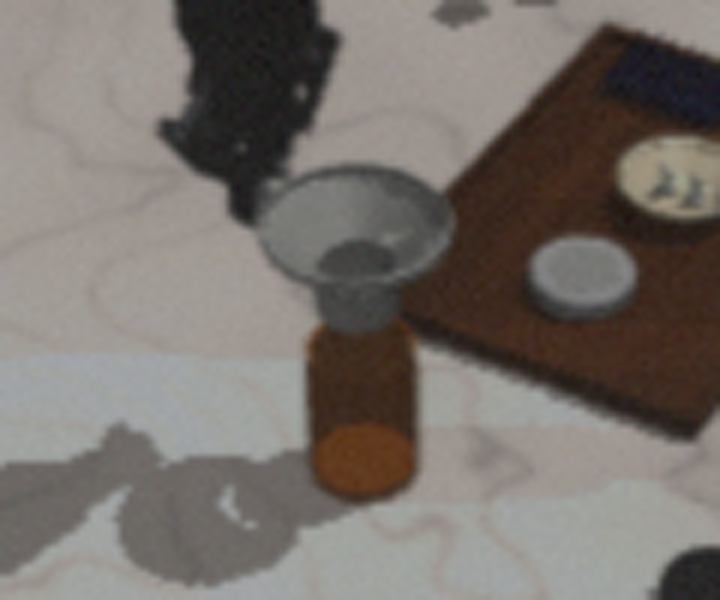

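Picture: the mirror lies flat in the tray at crop (583,270). The funnel is held level over the jar mouth (360,320), with the jar upright. Nudge, then lower.

apply_moves(linear=[[-0.015,-0.01,0],[-0.015,-0.01,0.05],[-0.015,-0.01,0.1],[-0.015,-0.01,0.17],[-0.015,-0.01,0.25]], delta_rot=[[0,0,0],[0,0,0],[0,0,0],[0,0,0],[0,0,0]])

```text
clock: 16.33
position: [0.4151, 0.0813, 0.125]
tool_rot: [-3.141, -0.0, 3.022]
force: [-0.4, 0.0, -1.9]
grip_width: 0.0087
finger_force: 78.6
```

apply_moves(linear=[[0,0,0.03],[0,0,0.06],[0,0,0.09],[0,0,0.12],[0,0,0.15]], delta_rot=[[0,0,0],[0,0,0],[0,0,0],[0,0,0],[0,0,0]])

```text
clock: 16.75
position: [0.4152, 0.0817, 0.1106]
tool_rot: [3.141, 0.0, 3.023]
force: [-0.1, -0.9, -1.6]
grip_width: 0.0089
finger_force: 78.6
```

apply_moves(linear=[[0,0.01,0.03],[0,0.01,0.06],[0,0.01,0.09],[0,0.01,0.12],[0,0.01,0.15]], delta_rot=[[0,0,0],[0,0,0],[0,0,0],[0,0,0],[0,0,0]])

```text
clock: 17.17
position: [0.4152, 0.0827, 0.0955]
tool_rot: [-3.142, 0.0, 3.023]
force: [-0.2, 0.4, -1.3]
grip_width: 0.0087
finger_force: 78.6
```

apply_moves(linear=[[0,0,0.01],[0,0,0.02],[0,0,0.03],[0,0,0.04],[0,0,0.04]], delta_rot=[[0,0,0],[0,0,0],[0,0,0],[0,0,0],[0,0,0]])

```text
clock: 17.58
position: [0.4153, 0.0828, 0.0918]
tool_rot: [3.141, 0.0, 3.023]
force: [-0.5, 1.1, 0.3]
grip_width: 0.0087
finger_force: 78.8
```

apply_moves(linear=[[0,0,0.005],[0,0,0.01],[0,0,0.015],[0,0,0.015],[0,0,0.015]], delta_rot=[[0,0,0],[0,0,0],[0,0,0],[0,0,0],[0,0,0]])

```text
clock: 18.0
position: [0.4154, 0.0828, 0.0904]
tool_rot: [3.141, 0.0, 3.023]
force: [-0.3, 1.1, 4.7]
grip_width: 0.0086
finger_force: 79.5
```

apply_moves(linear=[[0,0,0],[0,0,0],[0,0,0],[0,0,0],[0,0,0]], delta_rot=[[0,0,0],[0,0,0],[0,0,0],[0,0,0],[0,0,0]], gripper=0.2)

```text
clock: 18.42
position: [0.4152, 0.0826, 0.0902]
tool_rot: [-3.141, -0.0, 3.023]
force: [-0.2, 0.7, 0.6]
grip_width: 0.0515
finger_force: 0.0
```

apply_moves(linear=[[0,0,-0.05],[0,0,-0.2],[0,0,-0.4],[0,0,-0.6],[0,0,-0.8]], delta_rot=[[0,0,0],[0,0,0],[0,0,0],[0,0,0],[0,0,0]])

```text
clock: 18.83
position: [0.415, 0.0825, 0.1715]
tool_rot: [-3.141, -0.0, 3.023]
force: [-0.0, -0.4, 0.4]
grip_width: 0.0514
finger_force: 0.0
```

apply_moves(linear=[[-0.1,-0.2,-0.2],[-0.2,-0.4,-0.3],[-0.3,-0.6,-0.3],[-0.4,-0.8,-0.3],[-0.5,-1,-0.3]], delta_rot=[[0,0,-0.02],[0,0,-0.03],[0,0,-0.03],[0,0,-0.03],[0,0,-0.03]], gripper=1)

```text
clock: 19.25
position: [0.4533, -0.0236, 0.201]
tool_rot: [3.141, 0.001, 3.086]
force: [0.6, 0.5, -0.0]
grip_width: 0.0853
finger_force: 0.0
```

apply_moves(linear=[[-0.1,-0.2,0],[-0.2,-0.4,0],[-0.3,-0.6,0],[-0.3,-0.8,0],[-0.3,-1,0]], delta_rot=[[0,0,0.02],[0,0,0.05],[0,0,0.08],[0,0,0.12],[0,0,0.16]])

```text
clock: 19.67
position: [0.4774, -0.1252, 0.2006]
tool_rot: [-3.142, -0.0, 2.746]
force: [0.5, -1.0, 0.3]
grip_width: 0.0851
finger_force: 0.0
```

```bash
python3 -c "
from fm import *
funnel(.06,[.482,.075])
im,d=grab('scene'); cv2.imwrite('pics/s4.png',cv2.resize(im[130:230,180:300],None,fx=6,fy=6,interpolation=cv2.INTER_CUBIC)[...,::-1])
plan([.539,-.353,.15],np.pi-np.radians(26.2))"
```

```text
funnel cone fit [0.4884 0.0729 0.0032] tilt deg x,y [ 9.1 -4. ] 559 rim (array([0.48205966, 0.07593646]), np.float64(0.05002213718190426)) 123
pos [ 0.4768 -0.127   0.2007] rot [-3.141  0.     2.743] q [-0.08  0.37  0.29  1.98 -0.14  0.81  1.45] F [0.4 0.6 0.2]
 shift(0.1m) [-1.45  -1.842  0.509] rotvec/120deg [-0.     0.     0.028]
```

View pics/s4.png

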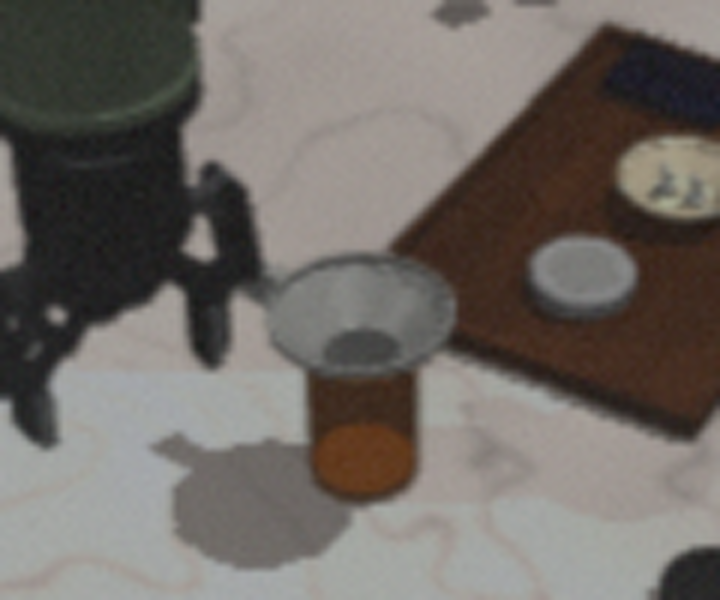

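Picture: the funnel is seated on the jar at crop (362,315) with its spout in the mouth, and the jar is upright. Next the scoop.

apply_moves(linear=[[-0.15,-0.18,0],[-0.3,-0.36,0],[-0.45,-0.56,0],[-0.6,-0.76,0],[-0.72,-0.92,0]], delta_rot=[[0,0,0],[0,0,0],[0,0,0],[0,0,0],[0,0,0]])

```text
clock: 20.18
position: [0.5091, -0.2377, 0.2006]
tool_rot: [-3.142, 0.0, 2.752]
force: [1.0, 0.5, 0.4]
grip_width: 0.0855
finger_force: 0.0
```

apply_moves(linear=[[-0.15,-0.18,0.1],[-0.3,-0.36,0.2],[-0.45,-0.56,0.3],[-0.6,-0.76,0.4],[-0.72,-0.92,0.5]], delta_rot=[[0,0,0.01],[0,0,0.02],[0,0,0.02],[0,0,0.02],[0,0,0.025]])

```text
clock: 20.6
position: [0.5407, -0.3502, 0.15]
tool_rot: [3.142, 0.0, 2.699]
force: [-0.4, 0.2, 0.5]
grip_width: 0.0851
finger_force: 0.0
```

apply_moves(linear=[[0,0,0],[0,0,0],[0,0,0],[0,0,0],[0,0,0]], delta_rot=[[0,0,0],[0,0,0],[0,0,0],[0,0,0],[0,0,0]])

```text
clock: 21.02
position: [0.5408, -0.3481, 0.151]
tool_rot: [3.141, 0.001, 2.699]
force: [-0.1, 0.4, 0.4]
grip_width: 0.0855
finger_force: 0.0
```

```bash
python3 -c "
from h import *
im,d=grab('top'); P=cloud('top',d); Q=P[d>0]; r=np.linalg.norm(Q[:,:2]-[.482,.0757],axis=1)
for lo,hi in((.045,.054),(.035,.045),(.028,.036)):
  k=(r>lo)&(r<hi)&(Q[:,2]>.085)&(Q[:,2]<.13); A=np.c_[Q[k,:2]-[.482,.0757],np.ones(k.sum())]; print(k.sum(),np.linalg.lstsq(A,Q[k,2],rcond=None)[0])
plan([.539,-.353,.018],np.pi-np.radians(26.2))"
```

```text
321 [ 0.01914995 -0.00611564  0.11339729]
351 [ 0.01757211 -0.01210769  0.10396561]
227 [ 0.01111305 -0.01346396  0.09725461]
pos [ 0.5407 -0.3483  0.1509] rot [3.141e+00 1.000e-03 2.699e+00] q [ 0.3   0.66  0.29  1.63 -0.23  0.88  1.8 ] F [-0.9  0.2  0. ]
 shift(0.1m) [-0.004 -0.05   1.329] rotvec/120deg [0.    0.    0.007]
```

apply_moves(linear=[[0,-0.03,0.15],[0,-0.05,0.35],[0,-0.05,0.55],[0,-0.05,0.75],[0,-0.05,0.9]], delta_rot=[[0,0,0],[0,0,0.007],[0,0,0.007],[0,0,0.007],[0,0,0.007]])

```text
clock: 21.48
position: [0.5381, -0.3529, 0.0592]
tool_rot: [3.141, -0.001, 2.684]
force: [0.9, -0.7, -1.4]
grip_width: 0.0856
finger_force: 0.0
```

apply_moves(linear=[[0,0,0.12],[0,0,0.25],[0,0,0.37],[0,0,0.47],[0,0,0.53]], delta_rot=[[0,0,0],[0,0,0],[0,0,0],[0,0,0],[0,0,0]])

```text
clock: 21.9
position: [0.538, -0.3533, 0.0061]
tool_rot: [3.141, -0.001, 2.684]
force: [-0.3, -0.9, -0.2]
grip_width: 0.0854
finger_force: 0.0
```

apply_moves(linear=[[0,0,0],[0,0,0],[0,0,0],[0,0,0],[0,0,0]], delta_rot=[[0,0,0],[0,0,0],[0,0,0],[0,0,0],[0,0,0]], gripper=0.1, force=60)

```text
clock: 22.32
position: [0.5385, -0.3538, 0.008]
tool_rot: [-3.142, 0.001, 2.683]
force: [-0.1, 0.4, 4.8]
grip_width: 0.057
finger_force: 64.6
```

apply_moves(linear=[[0,0,0],[0,0,0],[0,0,0],[0,0,0],[0,0,0]], delta_rot=[[0,0,0],[0,0,0],[0,0,0],[0,0,0],[0,0,0]])

```text
clock: 22.73
position: [0.5385, -0.3538, 0.008]
tool_rot: [-3.142, 0.001, 2.683]
force: [-1.0, 1.2, 6.3]
grip_width: 0.0569
finger_force: 64.9
```

apply_moves(linear=[[0,0,-0.05],[0,0,-0.15],[0,0,-0.25],[0,0,-0.4],[0,0,-0.55]], delta_rot=[[0,0,0],[0,0,0],[0,0,0],[0,0,0],[0,0,0]])

```text
clock: 23.15
position: [0.5382, -0.3537, 0.064]
tool_rot: [-3.142, 0.0, 2.683]
force: [0.2, -0.4, -1.7]
grip_width: 0.0573
finger_force: 64.2
```

```bash
python3 -c "
from h import *
plan([.539,-.353,.20],np.pi-np.radians(26.2))
im,d=grab('scene'); cv2.imwrite('pics/s5.png',cv2.resize(im[220:350,80:260],None,fx=4.4,fy=4.4,interpolation=cv2.INTER_CUBIC)[...,::-1])"
```

```text
pos [ 0.5382 -0.3537  0.064 ] rot [-3.142  0.     2.683] q [ 0.33  0.77  0.25  1.67 -0.26  0.73  1.82] F [ 0.2 -0.4 -1.7]
 shift(0.1m) [-0.005  0.009 -1.36 ] rotvec/120deg [-0.  0. -0.]
```

View pics/s5.png

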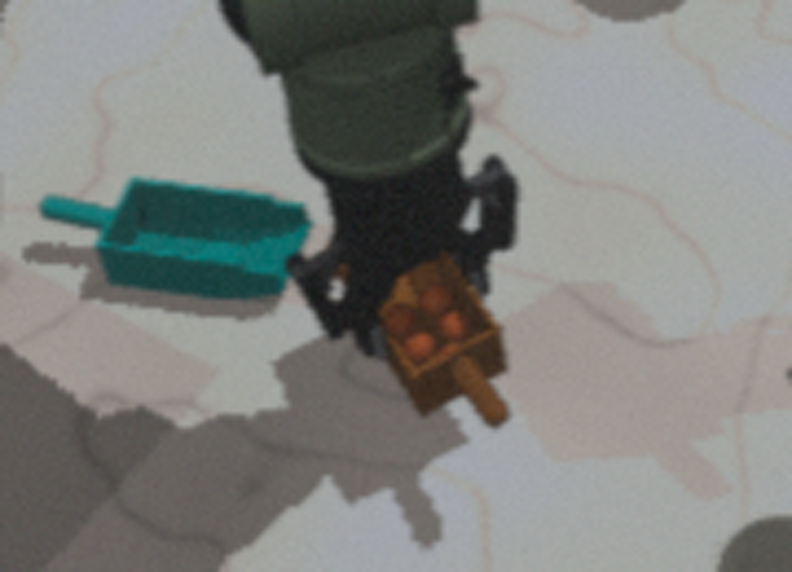

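Picture: the scoop is held level at crop (450,330) with the balls inside. The turquoise one at (205,240) is untouched. Lift gently and carry.

apply_moves(linear=[[0,0,-0.06],[0,0,-0.18],[0,0,-0.33],[0,0,-0.5],[0,0,-0.67]], delta_rot=[[0,0,0],[0,0,0],[0,0,0],[0,0,0],[0,0,0]])

```text
clock: 23.62
position: [0.5379, -0.3535, 0.1305]
tool_rot: [-3.142, -0.001, 2.683]
force: [0.2, -0.2, -1.1]
grip_width: 0.0568
finger_force: 64.2
```

apply_moves(linear=[[0,0,-0.17],[0,0,-0.34],[0,0,-0.5],[0,0,-0.6],[0,0,-0.65]], delta_rot=[[0,0,0],[0,0,0],[0,0,0],[0,0,0],[0,0,0]])

```text
clock: 24.03
position: [0.5384, -0.3538, 0.1961]
tool_rot: [-3.142, 0.002, 2.683]
force: [-0.5, -0.5, -2.4]
grip_width: 0.0577
finger_force: 64.2
```

```bash
python3 -c "
from h import *
plan([.5654,.0345,.195],2.683)"
```

```text
pos [ 0.5384 -0.3538  0.1961] rot [-3.142e+00  2.000e-03  2.683e+00] q [ 0.29  0.61  0.31  1.59 -0.21  0.97  1.78] F [-0.5 -0.5 -2.4]
 shift(0.1m) [1.476 3.602 0.008] rotvec/120deg [-0.     0.001  0.   ]
```

apply_moves(linear=[[0.01,0.03,0],[0.04,0.1,0],[0.08,0.2,0],[0.14,0.33,0],[0.2,0.48,0]], delta_rot=[[0,0,0],[0,0,0],[0,0,0],[0,0,0],[0,0,0]])

```text
clock: 24.45
position: [0.5411, -0.3, 0.1935]
tool_rot: [3.142, -0.001, 2.683]
force: [0.2, 0.5, -1.6]
grip_width: 0.0571
finger_force: 64.2
```

apply_moves(linear=[[0.066,0.16,0],[0.13,0.32,0],[0.2,0.48,0],[0.264,0.64,0],[0.33,0.8,0]], delta_rot=[[0,0,0],[0,0,0],[0,0,0],[0,0,0],[0,0,0]])

```text
clock: 24.87
position: [0.547, -0.2128, 0.1938]
tool_rot: [3.141, -0.001, 2.684]
force: [-0.6, 0.3, -2.3]
grip_width: 0.0571
finger_force: 64.2
```

apply_moves(linear=[[0.066,0.16,0],[0.13,0.32,0],[0.2,0.48,0],[0.264,0.64,0],[0.33,0.8,0]], delta_rot=[[0,0,0],[0,0,0],[0,0,0],[0,0,0],[0,0,0]])

```text
clock: 25.28
position: [0.5525, -0.1265, 0.1938]
tool_rot: [3.142, -0.001, 2.685]
force: [0.6, 0.3, -1.7]
grip_width: 0.0571
finger_force: 64.2
```

apply_moves(linear=[[0.066,0.16,0],[0.13,0.32,0],[0.2,0.48,0],[0.264,0.64,0],[0.33,0.8,0]], delta_rot=[[0,0,0],[0,0,0],[0,0,0],[0,0,0],[0,0,0]])

```text
clock: 25.7
position: [0.5581, -0.0403, 0.1938]
tool_rot: [-3.141, -0.001, 2.685]
force: [0.8, 0.2, -1.8]
grip_width: 0.0573
finger_force: 64.2
```

apply_moves(linear=[[0.066,0.16,0],[0.13,0.32,0],[0.19,0.47,0],[0.24,0.59,0],[0.26,0.65,0]], delta_rot=[[0,0,0],[0,0,0],[0,0,0],[0,0,0],[0,0,0]])

```text
clock: 26.12
position: [0.5637, 0.03, 0.1939]
tool_rot: [3.141, -0.001, 2.686]
force: [-0.2, -0.6, -1.6]
grip_width: 0.0572
finger_force: 64.2
```

apply_moves(linear=[[0,0.01,0],[0,0.01,0],[0,0.02,0],[0,0.02,0],[0,0.02,0]], delta_rot=[[0,0,0],[0,0,0],[0,0,0],[0,0,0],[0,0,0]])

```text
clock: 26.53
position: [0.5651, 0.0282, 0.1943]
tool_rot: [-3.141, 0.0, 2.682]
force: [-0.1, -0.3, -2.2]
grip_width: 0.0574
finger_force: 64.2
```

```bash
python3 -c "
from h import *
plan([.5654,.0345,.135],2.683)
im,d=grab('top'); P=cloud('top',d)
hsv=cv2.cvtColor(im,cv2.COLOR_RGB2HSV); m=(hsv[...,1]>90)&(hsv[...,0]<20)&(P[...,2]>.18)&(P[...,2]<.26)&(d>0); m[:,:220]=0; m[:,350:]=0
S=P[m]; n=np.array([-.897,.443]); t=S[:,:2]@n; print(m.sum(),'nose max along n',np.sort(t)[-8:].round(4),'TCP along n',monitor.observe()['position'][:2]@n)
e=S[t>t.max()-.012]; print('lip mean',e.mean(0), 'jar along n',np.array([.482,.0757])@n)
"
```

```text
pos [0.5651 0.0282 0.1943] rot [-3.141  0.     2.682] q [-0.36  0.49  0.29  1.81 -0.17  0.87  1.12] F [-0.1 -0.3 -2.2]
 shift(0.1m) [0.026 0.058 0.593] rotvec/120deg [-0.  0. -0.]
0 nose max along n [] TCP along n -0.49438173801546437Traceback (most recent call last):
  File "<string>", line 7, in <module>
    e=S[t>t.max()-.012]; print('lip mean',e.mean(0), 'jar along n',np.array([.482,.0757])@n)
          ~~~~~^^
    return umr_maximum(a, axis, None, out, keepdims, initial, where)
ValueError: zero-size array to reduction operation maximum which has no identity
```

apply_moves(linear=[[0.01,0.02,0.07],[0.02,0.04,0.18],[0.025,0.055,0.32],[0.025,0.058,0.45],[0.025,0.058,0.55]], delta_rot=[[0,0,0],[0,0,0],[0,0,0],[0,0,0],[0,0,0]])

```text
clock: 27.0
position: [0.5648, 0.0355, 0.1373]
tool_rot: [-3.141, -0.001, 2.684]
force: [-0.3, -0.1, -2.7]
grip_width: 0.0573
finger_force: 64.2
```

apply_moves(linear=[[0,0,0.02],[0,0,0.03],[0,0,0.03],[0,0,0.03],[0,0,0.03]], delta_rot=[[0,0,0],[0,0,0],[0,0,0],[0,0,0],[0,0,0]])

```text
clock: 27.42
position: [0.5658, 0.0353, 0.1369]
tool_rot: [3.141, 0.001, 2.683]
force: [-0.1, -0.2, -2.1]
grip_width: 0.0571
finger_force: 64.3
```

```bash
python3 -c "
from h import *
plan([.5654,.0345,.135],2.683)
im,d=grab('scene'); cv2.imwrite('pics/s6.png',cv2.resize(im[110:240,170:310],None,fx=4.6,fy=4.6,interpolation=cv2.INTER_CUBIC)[...,::-1])
"
```

```text
pos [0.5658 0.0353 0.1369] rot [3.141e+00 1.000e-03 2.683e+00] q [-0.35  0.57  0.26  1.85 -0.2   0.75  1.13] F [-0.1 -0.2 -2.1]
 shift(0.1m) [ 0.    -0.009  0.019] rotvec/120deg [0. 0. 0.]
```

View pics/s6.png

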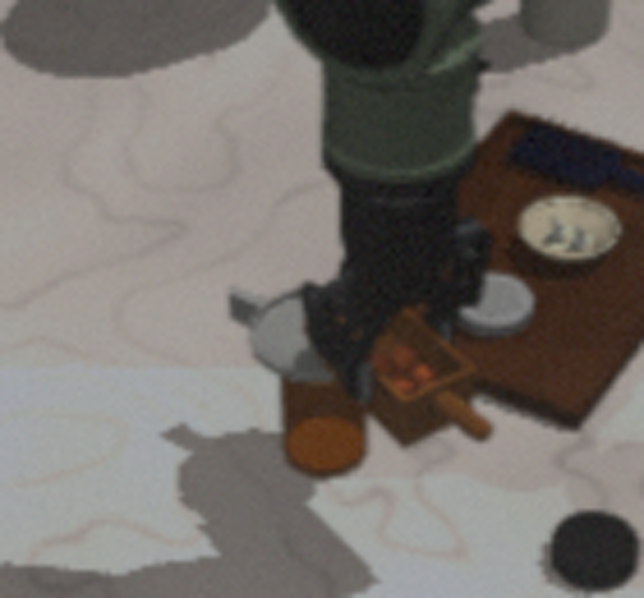

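Picture: the scoop is level behind the funnel with the balls at crop (405,370) still inside. The funnel is undisturbed. Start tipping about the lip.

apply_moves(linear=[[-0.005,0,-0.03],[-0.007,0,-0.05],[-0.01,0,-0.09],[-0.01,0,-0.11],[-0.01,0,-0.125]], delta_rot=[[0,-0.017,0],[0,-0.033,0],[0,-0.055,0],[0,-0.072,0],[0,-0.083,0]])

```text
clock: 27.88
position: [0.5663, 0.0351, 0.1494]
tool_rot: [3.141, 0.176, 2.684]
force: [0.7, 0.8, -1.4]
grip_width: 0.0573
finger_force: 64.3
```

```bash
cat > st.py <<'E'
from h import *
s=monitor.observe(); Rm=R.from_euler('xyz',s['tool_rot']).as_matrix(); n=np.array([-.897,.443])
lip=s['position']+Rm@[.071,0,-.012]; j=np.array([.482,.0757])
print('tilt deg',np.degrees(np.arcsin(-Rm[2,0])).round(1),'lip',lip.round(4),'back from jar',((j-lip[:2])@n).round(4),'side',((lip[:2]-j)@[n[1],-n[0]]).round(4),'q',s['qpos'].round(2),'F',s['force'].round(1))
print('lip->target (25mm back, z .133) in tool 0.1m',(Rm.T@(np.r_[j-.022*n,.133]-lip)*10).round(3))
E
python3 st.py
```

```text
tilt deg 10.1 lip [0.5017 0.067  0.1488] back from jar 0.0216 side 0.0009 q [-0.49  0.5   0.35  1.97 -0.11  0.55  1.01] F [ 0.7  0.8 -1.4]
lip->target (25mm back, z .133) in tool 0.1m [ 0.023 -0.009  0.157]
```

apply_moves(linear=[[0,0,-0.01],[0,0,-0.02],[0,-0.005,-0.03],[0,-0.005,-0.04],[0,-0.005,-0.045]], delta_rot=[[0,-0.017,0],[0,-0.033,0],[0,-0.05,0],[0,-0.067,0],[0,-0.083,0]])

```text
clock: 28.3
position: [0.5656, 0.0348, 0.1539]
tool_rot: [3.14, 0.35, 2.683]
force: [0.8, -0.1, -2.1]
grip_width: 0.0569
finger_force: 64.3
```

```bash
python3 st.py
```

```text
tilt deg 20.0 lip [0.5021 0.0662 0.1408] back from jar 0.0223 side 0.0003 q [-0.69  0.48  0.51  2.1  -0.    0.34  0.85] F [ 0.8 -0.1 -2.1]
lip->target (25mm back, z .133) in tool 0.1m [ 0.029 -0.003  0.073]
```

```bash
cat > rows.py <<'E'
import sys
from h import *
def pose(az,tilt,back,lz,side=0,c=(.482,.0757)):
    "az: heading (deg) of the nose; lip 'back' short of the jar axis at height lz"
    n=np.array([np.cos(np.radians(az)),np.sin(np.radians(az))])
    Rm=R.from_euler('xyz',[np.pi,0,np.radians(az)])*R.from_rotvec([0,-np.radians(tilt),0])
    lip=np.r_[np.array(c)-back*n,lz]
    return lip-Rm.apply([.071,0,-.012]),Rm
def rows(a,b,N=5):
    "rows from params a to params b (az,tilt,back,lz), relative to pose a"
    p0,R0=pose(*a); L=[];D=[]
    for k in range(1,N+1):
        p,Rk=pose(*(np.array(a)+(np.array(b)-a)*k/N)); L.append((R0.inv().apply(p-p0)*10).round(3).tolist()); D.append(((R0.inv()*Rk).as_rotvec()/np.radians(120)).round(3).tolist())
    print(L);print(D)
def now():
    s=monitor.observe(); Rm=R.from_euler('xyz',s['tool_rot']).as_matrix(); lip=s['position']+Rm@[.071,0,-.012]
    az=np.degrees(np.arctan2(Rm[1,0],Rm[0,0])); t=np.degrees(np.arcsin(-Rm[2,0])); n=np.array([np.cos(np.radians(az)),np.sin(np.radians(az))])
    print('az %.1f tilt %.1f back %.4f side %.4f lipz %.4f'%(az,t,(np.array([.482,.0757])-lip[:2])@n,(lip[:2]-[.482,.0757])@[n[1],-n[0]],lip[2]),'q',s['qpos'].round(2),'F',s['force'].round(1),'t',s['clock'])
E
python3 -c "
from rows import *
now(); rows([153.7,20,.022,.141],[136,20,.022,.141]); rows([136,20,.022,.141],[118,20,.022,.141])"
```

```text
az 153.7 tilt 20.0 back 0.0222 side 0.0003 lipz 0.1408 q [-0.69  0.48  0.51  2.1  -0.    0.34  0.85] F [ 0.8 -0.1 -2.1] t 28.3
[[0.002, -0.057, -0.001], [0.007, -0.114, -0.002], [0.015, -0.171, -0.005], [0.027, -0.227, -0.01], [0.041, -0.282, -0.015]]
[[0.01, -0.0, 0.028], [0.02, -0.0, 0.055], [0.03, -0.0, 0.083], [0.04, -0.0, 0.111], [0.05, -0.0, 0.139]]
[[0.002, -0.058, -0.001], [0.007, -0.116, -0.003], [0.015, -0.174, -0.006], [0.027, -0.231, -0.01], [0.043, -0.287, -0.016]]
[[0.01, 0.0, 0.028], [0.021, -0.0, 0.056], [0.031, 0.0, 0.085], [0.041, -0.0, 0.113], [0.051, 0.0, 0.141]]
```

apply_moves(linear=[[0,-0.06,0],[0.01,-0.11,0],[0.015,-0.17,-0.005],[0.03,-0.23,-0.01],[0.04,-0.28,-0.015]], delta_rot=[[0.01,0,0.028],[0.02,0,0.055],[0.03,0,0.083],[0.04,0,0.111],[0.05,0,0.139]])

```text
clock: 28.72
position: [0.5491, 0.0115, 0.1537]
tool_rot: [3.14, 0.348, 2.371]
force: [-0.0, -0.3, -2.2]
grip_width: 0.057
finger_force: 64.3
```

```bash
python3 -c "
from rows import *
now()"
```

```text
az 135.8 tilt 19.9 back 0.0220 side 0.0007 lipz 0.1408 q [-0.81  0.53  0.67  2.09 -0.07  0.42  0.62] F [-0.  -0.3 -2.2] t 28.7167
```

apply_moves(linear=[[0,-0.06,0],[0.01,-0.115,0],[0.015,-0.175,-0.005],[0.03,-0.23,-0.01],[0.04,-0.285,-0.015]], delta_rot=[[0.01,0,0.028],[0.02,0,0.056],[0.03,0,0.085],[0.04,0,0.113],[0.05,0,0.141]])

```text
clock: 29.13
position: [0.5263, -0.0058, 0.1536]
tool_rot: [3.138, 0.347, 2.057]
force: [0.1, 0.1, -2.6]
grip_width: 0.0573
finger_force: 64.3
```

```bash
python3 -c "
from rows import *
now(); rows([118,20,.022,.141],[118,30,.024,.134]); rows([118,30,.024,.134],[118,40,.024,.134])"
```

```text
az 117.8 tilt 19.9 back 0.0219 side 0.0010 lipz 0.1408 q [-0.89  0.59  0.79  2.09 -0.15  0.52  0.4 ] F [ 0.1  0.1 -2.6] t 29.1333
[[-0.003, -0.0, -0.01], [-0.005, 0.0, -0.021], [-0.006, -0.0, -0.031], [-0.006, 0.0, -0.042], [-0.005, 0.0, -0.052]]
[[0.0, -0.017, -0.0], [-0.0, -0.033, -0.0], [0.0, -0.05, 0.0], [0.0, -0.067, -0.0], [0.0, -0.083, -0.0]]
[[-0.004, 0.0, -0.025], [-0.007, -0.0, -0.05], [-0.009, 0.0, -0.075], [-0.01, 0.0, -0.1], [-0.01, 0.0, -0.125]]
[[-0.0, -0.017, 0.0], [-0.0, -0.033, 0.0], [-0.0, -0.05, -0.0], [0.0, -0.067, 0.0], [-0.0, -0.083, 0.0]]
```

j6 has margin again. Tip to 30 degrees.

apply_moves(linear=[[0,0,-0.01],[-0.005,0,-0.02],[-0.005,0,-0.03],[-0.005,0,-0.04],[-0.005,0,-0.05]], delta_rot=[[0,-0.017,0],[0,-0.033,0],[0,-0.05,0],[0,-0.067,0],[0,-0.083,0]])

```text
clock: 29.55
position: [0.526, -0.0045, 0.1586]
tool_rot: [3.137, 0.522, 2.059]
force: [0.2, 0.1, -2.1]
grip_width: 0.057
finger_force: 64.3
```

```bash
cat > balls.py <<'E'
from rows import *
now()
def count(f):
    for c in('scene','top'):
        im,d=grab(c,f+c+'.png'); P=cloud(c,d); hsv=cv2.cvtColor(im,cv2.COLOR_RGB2HSV)
        m=(hsv[...,1]>110)&((hsv[...,0]<9)|(hsv[...,0]>172))&(hsv[...,2]>70)&(d>0)&(P[...,2]>-.01)&(P[...,2]<.3)
        n,l,st,ce=cv2.connectedComponentsWithStats(m.astype(np.uint8))
        print(c,[(int(st[i,4]),ce[i].round().astype(int).tolist(),np.median(P[l==i],0).round(3).tolist()) for i in range(1,n) if st[i,4]>6])
E
python3 -c "
from balls import *
count('b1')
z=np.load('pics/s5.npz') if 0 else None"
```

```text
az 118.0 tilt 29.9 back 0.0240 side 0.0012 lipz 0.1336 q [-1.09  0.69  0.95  2.13 -0.08  0.45  0.26] F [ 0.2  0.1 -2.1] t 29.55
scene []
top []
```

```bash
python3 -c "
from h import *
for f,x,y in(('top0',396,195),('scene0',180,300)):
  z=np.load('pics/'+f+'.npz')['im']; h=cv2.cvtColor(z,cv2.COLOR_RGB2HSV)
  w=h[y-14:y+14,x-14:x+14].reshape(-1,3); i=np.argsort(w[:,0]); r=w[(w[:,1]>90)]
  print(f,np.unique(r[:,0],return_counts=True), np.median(r[r[:,0]<8],0) )
  m=(h[...,0]<8)&(h[...,1]>110)&(h[...,2]>70); n,l,st,ce=cv2.connectedComponentsWithStats(m.astype(np.uint8)); print([(st[i,4],ce[i].round()) for i in range(1,n) if st[i,4]>4])
"
```

```text
top0 (array([ 7,  8,  9, 10, 11, 12, 13, 14, 15, 16, 17, 18], dtype=uint8), array([  1,  33,  92,  49,  37,  78, 131,  90,  21,   4,   1,   1])) [  7. 126. 105.]
[]
scene0 (array([ 5,  6,  7,  8,  9, 10, 11, 12, 13, 14, 15, 16], dtype=uint8), array([  1,   4,   9,  48,  90,  55,  57, 103, 162,  92,  15,   4])) [  7.  123.   71.5]
[]
```

apply_moves(linear=[[0,0,-0.025],[-0.005,0,-0.05],[-0.01,0,-0.075],[-0.01,0,-0.1],[-0.01,0,-0.125]], delta_rot=[[0,-0.017,0],[0,-0.033,0],[0,-0.05,0],[0,-0.067,0],[0,-0.083,0]])

```text
clock: 30.07
position: [0.5235, -0.0002, 0.1697]
tool_rot: [3.137, 0.694, 2.057]
force: [-0.2, -0.1, -1.9]
grip_width: 0.0571
finger_force: 64.3
```

apply_moves(linear=[[0,0,0],[0,0,0],[0,0,0],[0,0,0],[0,0,0]], delta_rot=[[0,0,0],[0,0,0],[0,0,0],[0,0,0],[0,0,0]])

```text
clock: 30.48
position: [0.5234, -0.0007, 0.1697]
tool_rot: [3.137, 0.693, 2.057]
force: [-0.9, 0.4, -1.5]
grip_width: 0.0572
finger_force: 64.3
```

```bash
python3 -c "
from balls import *
rows([118,39.8,.024,.134],[118,47,.024,.134])"
```

```text
az 117.8 tilt 39.7 back 0.0246 side 0.0008 lipz 0.1335 q [-1.26  0.83  1.08  2.16 -0.06  0.41  0.15] F [-0.9  0.4 -1.5] t 30.4833
[[-0.003, -0.0, -0.018], [-0.005, 0.0, -0.036], [-0.007, -0.0, -0.054], [-0.008, -0.0, -0.072], [-0.009, 0.0, -0.09]]
[[0.0, -0.012, -0.0], [0.0, -0.024, -0.0], [0.0, -0.036, -0.0], [0.0, -0.048, -0.0], [0.0, -0.06, -0.0]]
```

apply_moves(linear=[[0,0,-0.018],[-0.005,0,-0.036],[-0.007,0,-0.054],[-0.008,0,-0.07],[-0.009,0,-0.09]], delta_rot=[[0,-0.012,0],[0,-0.024,0],[0,-0.036,0],[0,-0.048,0],[0,-0.06,0]])

```text
clock: 30.9
position: [0.5207, 0.0046, 0.1771]
tool_rot: [3.138, 0.824, 2.059]
force: [-0.6, 0.6, -2.3]
grip_width: 0.0573
finger_force: 64.3
```

apply_moves(linear=[[0,0,0],[0,0,0],[0,0,0],[0,0,0],[0,0,0]], delta_rot=[[0,0,0],[0,0,0],[0,0,0],[0,0,0],[0,0,0]])

```text
clock: 31.32
position: [0.5209, 0.004, 0.1771]
tool_rot: [3.137, 0.82, 2.057]
force: [-0.4, 0.3, -1.2]
grip_width: 0.057
finger_force: 64.4
```

```bash
cat > bc.py <<'E'
from balls import *
def count(fs=None):
    for c in('scene','top'):
        if fs: z=np.load('pics/%s.npz'%fs[c]); im,d=z['im'],z['d']
        else: im,d=grab(c)
        P=cloud(c,d); h=cv2.cvtColor(cv2.GaussianBlur(im,(3,3),0),cv2.COLOR_RGB2HSV)
        m=(h[...,0]>=6)&(h[...,0]<=10)&(h[...,1]>105)&(h[...,2]>60)
        n,l,st,ce=cv2.connectedComponentsWithStats(m.astype(np.uint8))
        print(c,[(int(st[i,4]),ce[i].round().astype(int).tolist(),np.median(P[l==i],0).round(3).tolist()) for i in range(1,n) if st[i,4]>5 and abs(np.median(P[l==i][:,2]))<.4 and ce[i][1]>60])
E
python3 -c "
from bc import *
count({'scene':'scene0','top':'top0'}); count()"
```

```text
az 117.8 tilt 47.0 back 0.0244 side 0.0008 lipz 0.1334 q [-1.35  0.95  1.15  2.18 -0.06  0.4   0.08] F [-0.4  0.3 -1.2] t 31.3167
scene [(60, [344, 116], [0.415, 1.443, -0.39]), (106, [368, 122], [0.561, 1.454, -0.391]), (13, [274, 159], [0.463, 0.366, 0.009]), (23, [268, 168], [0.466, 0.311, 0.008]), (19, [312, 166], [0.611, 0.404, 0.008]), (387, [292, 184], [0.59, 0.256, 0.008]), (14, [293, 175], [0.568, 0.318, 0.008]), (7, [263, 176], [0.472, 0.257, 0.009]), (60, [270, 182], [0.513, 0.238, 0.008]), (6, [281, 175], [0.533, 0.294, 0.008]), (16, [302, 185], [0.624, 0.283, 0.007]), (191, [180, 305], [0.544, -0.354, 0.02])]
top [(6, [154, 178], [0.609, 0.361, 0.007]), (7, [168, 177], [0.61, 0.319, 0.006]), (10, [175, 179], [0.603, 0.298, 0.008]), (40, [163, 182], [0.593, 0.335, 0.007]), (7, [156, 187], [0.58, 0.352, 0.007]), (22, [173, 192], [0.566, 0.304, 0.006]), (13, [179, 186], [0.583, 0.286, 0.007]), (139, [396, 194], [0.552, -0.362, 0.021]), (34, [186, 190], [0.57, 0.261, 0.006]), (10, [167, 192], [0.565, 0.32, 0.007]), (9, [126, 194], [0.56, 0.44, 0.007]), (62, [194, 203], [0.53
[... 292 characters left out ...]
08]), (9, [136, 218], [0.488, 0.413, 0.005]), (7, [187, 217], [0.49, 0.261, 0.006]), (6, [178, 220], [0.481, 0.287, 0.005]), (13, [185, 223], [0.472, 0.267, 0.007]), (6, [141, 222], [0.476, 0.399, 0.006])]
scene [(59, [343, 116], [0.411, 1.446, -0.39]), (106, [367, 122], [0.559, 1.453, -0.389]), (58, [318, 161], [0.616, 0.44, 0.008]), (7, [268, 167], [0.463, 0.311, 0.008]), (393, [297, 181], [0.599, 0.285, 0.008]), (9, [264, 173], [0.469, 0.276, 0.007]), (22, [263, 185], [0.5, 0.21, 0.011]), (22, [271, 187], [0.529, 0.216, 0.01])]
top [(7, [134, 178], [0.607, 0.421, 0.006]), (14, [141, 177], [0.61, 0.398, 0.008]), (8, [160, 181], [0.596, 0.342, 0.008]), (8, [120, 199], [0.547, 0.46, 0.006])]
```

apply_moves(linear=[[0,0,0],[-0.1,0,-0.1],[-0.22,0,-0.2],[-0.34,0,-0.32],[-0.44,0,-0.41]], delta_rot=[[0,0,0],[0,0,0],[0,0,0],[0,0,0],[0,0,0]])

```text
clock: 31.83
position: [0.5207, 0.0038, 0.2382]
tool_rot: [3.137, 0.82, 2.057]
force: [-0.1, 0.9, -1.0]
grip_width: 0.0571
finger_force: 64.4
```

```bash
python3 -c "
from rows import *
now(); rows([118,47,.024,.193],[118,24,.06,.2]); rows([118,24,.06,.2],[118,0,.1,.2])
im,d=grab('top','t7.png'); P=cloud('top',d); Q=P[d>0]; r=np.linalg.norm(Q[:,:2]-[.482,.0757],axis=1)
k=(Q[:,2]>-.02)&(Q[:,2]<.13)&(r<.05); h=cv2.cvtColor(im,cv2.COLOR_RGB2HSV)[d>0]
o=np.argsort(r[k]); 
for i in o[:90:2]: print((Q[k][i]*1000).round().astype(int).tolist(),h[k][i].tolist(),end=' ')
"
```

```text
az 117.8 tilt 47.0 back 0.0244 side 0.0006 lipz 0.1944 q [-1.42  0.86  1.26  2.14  0.    0.52  0.13] F [-0.1  0.9 -1. ] t 31.8333
[[-0.047, -0.0, 0.1], [-0.09, -0.0, 0.198], [-0.129, 0.0, 0.295], [-0.163, -0.0, 0.39], [-0.193, -0.0, 0.483]]
[[0.0, 0.038, 0.0], [0.0, 0.077, 0.0], [0.0, 0.115, 0.0], [0.0, 0.153, 0.0], [0.0, 0.192, 0.0]]
[[-0.061, -0.0, 0.092], [-0.116, 0.0, 0.182], [-0.167, 0.0, 0.27], [-0.213, 0.0, 0.357], [-0.255, 0.0, 0.441]]
[[0.0, 0.04, 0.0], [0.0, 0.08, 0.0], [0.0, 0.12, 0.0], [0.0, 0.16, 0.0], [0.0, 0.2, 0.0]]
[458, 36, 110] [42, 13, 96] [436, 63, 108] [48, 13, 101] [455, 36, 110] [36, 11, 120] [458, 34, 115] [47, 13, 137] [437, 58, 113] [30, 12, 107] [452, 37, 114] [48, 10, 122] [460, 31, 117] [39, 15, 123] [455, 34, 117] [39, 12, 153]
```

apply_moves(linear=[[-0.05,0,0.1],[-0.09,0,0.2],[-0.13,0,0.295],[-0.16,0,0.39],[-0.19,0,0.48]], delta_rot=[[0,0.038,0],[0,0.077,0],[0,0.115,0],[0,0.153,0],[0,0.192,0]])

```text
clock: 32.3
position: [0.5434, -0.0382, 0.2188]
tool_rot: [3.137, 0.417, 2.059]
force: [0.5, 1.2, -2.8]
grip_width: 0.0572
finger_force: 64.3
```

apply_moves(linear=[[-0.06,0,0.09],[-0.12,0,0.18],[-0.17,0,0.27],[-0.21,0,0.36],[-0.255,0,0.44]], delta_rot=[[0,0.04,0],[0,0.08,0],[0,0.12,0],[0,0.16,0],[0,0.195,0]])

```text
clock: 32.72
position: [0.5615, -0.0723, 0.1901]
tool_rot: [3.14, 0.034, 2.06]
force: [0.1, 0.2, -1.2]
grip_width: 0.0575
finger_force: 64.3
```

apply_moves(linear=[[-0.1,0,0],[-0.25,0,0],[-0.4,0,0],[-0.6,0,0],[-0.8,0,0]], delta_rot=[[0,0,0],[0,0,0],[0,0,0],[0,0,0],[0,0,0]])

```text
clock: 33.13
position: [0.5991, -0.1435, 0.1929]
tool_rot: [-3.14, 0.04, 2.06]
force: [0.9, 0.5, -3.1]
grip_width: 0.0571
finger_force: 64.5
```

```bash
python3 -c "
from bc import *
im,d=grab('top','t8.png'); P=cloud('top',d); Q=P[d>0]; r=np.linalg.norm(Q[:,:2]-[.482,.0757],axis=1)
k=(Q[:,2]>-.02)&(Q[:,2]<.13)&(r<.025); h=cv2.cvtColor(im,cv2.COLOR_RGB2HSV)[d>0]
o=np.argsort(r[k]); print(k.sum())
for i in o[:120]: print((Q[k][i]*1000).round().astype(int).tolist(),h[k][i].tolist(),end=' ')
"
```

```text
az 118.0 tilt 2.3 back 0.1770 side 0.0003 lipz 0.2020 q [-0.27  0.61  0.59  1.71 -0.37  0.91  0.95] F [ 0.9  0.5 -3.1] t 33.1333
263
[482, 74, 8] [13, 132, 153] [482, 77, 6] [13, 123, 141] [479, 75, 4] [12, 127, 143] [480, 78, 4] [10, 110, 123] [485, 75, 3] [13, 129, 154] [485, 77, 8] [13, 125, 153] [482, 72, 7] [13, 126, 154] [482, 80, 18] [10, 105, 119] [479, 72, 6] [13, 127, 156] [479, 80, 21] [8, 91, 109] [485, 72, 1] [12, 134, 152] [477, 75, 8] [13, 122, 140] [477, 77, 17] [11, 102, 120] [485, 80, 5] [12, 124, 136] [488, 74, 2] [12, 131, 152] [488, 77, 5] [13, 129, 150] [476, 72, 8] [12, 130, 147] [477, 80, 25] [8, 99, 106] [482, 69, 3] [12, 126, 152] [482, 83, 18] [9, 97, 110] [479, 69, 7] [12, 131, 152] [488, 71, 5] [12, 126, 150] [479, 83, 24] [10, 103, 114] [485, 69, 4] [13, 126, 148] [488, 80, 4] [12, 120, 134] [485, 83, 15] [11, 102, 112] [474, 75, 6] [11, 105, 122] [474, 77, 15] [9, 99, 113] [476, 69, 6] [12, 131, 148] [477, 83, 23] [9, 101, 114] [491, 74, 6] [12, 129, 146] [474, 72, 19] [11, 113, 124] [491, 77, 8] [13, 122, 138] [474, 80, 22] [9, 99, 108] [488, 69, 4] [1
[... 1671 characters left out ...]
9, 102, 113] [491, 89, 26] [8, 92, 108] [468, 83, 19] [10, 104, 110] [479, 60, 26] [7, 118, 141] [483, 92, 20] [12, 106, 108] [485, 60, 23] [8, 89, 106] [480, 92, 21] [9, 91, 104] [497, 68, 24] [7, 90, 108] [497, 83, 25] [8, 98, 114] [476, 60, 22] [9, 125, 143] [486, 92, 8] [12, 106, 115] [477, 92, 27] [8, 88, 104] [488, 60, 23] [8, 84, 97] [465, 74, 25] [10, 95, 105] [465, 77, 18] [11, 93, 110] [488, 92, 25] [9, 91, 104] [471, 63, 8] [11, 94, 108] [471, 89, 25] [8, 80, 102] [468, 66, 24] [8, 106, 123] [465, 72, 25] [8, 97, 113] [468, 86, 19] [9, 74, 100] [494, 63, 25] [8, 97, 110] [494, 89, 29] [8, 90, 113] [465, 80, 16] [11, 108, 125] [500, 74, 19] [12, 111, 129] [497, 65, 23] [8, 99, 119]
```

The jar shows a ring of five balls at z≈25 mm under the open spout. Next I'll set the scoop down in the clear area at about (0.53,-0.18).

```bash
python3 -c "
from rows import *
plan([.53,-.18,.06],np.radians(118))"
```

```text
pos [ 0.6001 -0.1473  0.1933] rot [-3.14   0.043  2.058] q [-0.26  0.61  0.59  1.7  -0.37  0.92  0.95] F [-3.7 -2.8 -2.2]
 shift(0.1m) [ 0.096 -0.77   1.331] rotvec/120deg [-0.001  0.02  -0.001]
```

apply_moves(linear=[[0.02,-0.1,0.1],[0.04,-0.3,0.3],[0.06,-0.5,0.5],[0.09,-0.7,0.75],[0.09,-0.77,0.95]], delta_rot=[[0,0.01,0],[0,0.02,0],[0,0.02,0],[0,0.02,0],[0,0.02,0]])

```text
clock: 33.6
position: [0.5253, -0.1754, 0.0966]
tool_rot: [-3.138, -0.002, 2.058]
force: [0.3, 0.3, -1.0]
grip_width: 0.0576
finger_force: 64.5
```

apply_moves(linear=[[0,0,0.15],[0,0,0.3],[0,0,0.4],[0,0,0.5],[0,0,0.55]], delta_rot=[[0,0,0],[0,0,0],[0,0,0],[0,0,0],[0,0,0]])

```text
clock: 34.02
position: [0.5279, -0.1741, 0.0418]
tool_rot: [-3.14, -0.003, 2.06]
force: [-0.1, 1.0, -1.5]
grip_width: 0.0576
finger_force: 64.5
```

apply_moves(linear=[[0,0,0],[0,0,0],[0,0,0],[0,0,0],[0,0,0]], delta_rot=[[0,0,0],[0,0,0],[0,0,0],[0,0,0],[0,0,0]])

```text
clock: 34.43
position: [0.5285, -0.1744, 0.0434]
tool_rot: [-3.142, -0.003, 2.06]
force: [0.0, 0.3, -0.5]
grip_width: 0.0577
finger_force: 64.5
```

```bash
python3 -c "
from rows import *
plan([.53,-.18,.0085],np.radians(118))"
```

```text
pos [ 0.5285 -0.1744  0.0434] rot [-3.142e+00 -3.000e-03  2.060e+00] q [-0.08  0.74  0.42  1.93 -0.52  0.59  1.18] F [ 0.   0.3 -0.5]
 shift(0.1m) [-0.058 -0.013  0.349] rotvec/120deg [-0.    -0.001  0.   ]
```

apply_moves(linear=[[0,0,0.1],[0,0,0.19],[0,0,0.26],[0,0,0.31],[0,0,0.335]], delta_rot=[[0,0,0],[0,0,0],[0,0,0],[0,0,0],[0,0,0]])

```text
clock: 34.85
position: [0.5275, -0.1743, 0.0082]
tool_rot: [-3.14, -0.004, 2.06]
force: [-0.5, 1.0, 0.7]
grip_width: 0.0571
finger_force: 64.7
```

apply_moves(linear=[[0,0,0.005],[0,0,0.01],[0,0,0.015],[0,0,0.015],[0,0,0.015]], delta_rot=[[0,0,0],[0,0,0],[0,0,0],[0,0,0],[0,0,0]])

```text
clock: 35.27
position: [0.5282, -0.1744, 0.0081]
tool_rot: [-3.141, -0.003, 2.06]
force: [-1.2, -0.4, 0.2]
grip_width: 0.0571
finger_force: 64.8
```

apply_moves(linear=[[0,0,0],[0,0,0],[0,0,0],[0,0,0],[0,0,0]], delta_rot=[[0,0,0],[0,0,0],[0,0,0],[0,0,0],[0,0,0]], gripper=1)

```text
clock: 35.68
position: [0.5282, -0.1743, 0.0079]
tool_rot: [-3.141, -0.003, 2.06]
force: [-0.0, -0.5, 0.7]
grip_width: 0.0853
finger_force: 0.0
```

apply_moves(linear=[[0,0,-0.1],[0,0,-0.3],[0,0,-0.5],[0,0,-0.75],[0,0,-1]], delta_rot=[[0,0,0],[0,0,0],[0,0,0],[0,0,0],[0,0,0]])

```text
clock: 36.1
position: [0.528, -0.1746, 0.1095]
tool_rot: [-3.141, -0.004, 2.059]
force: [0.0, -0.3, -0.5]
grip_width: 0.0853
finger_force: 0.0
```

apply_moves(linear=[[-0.1,0.2,-0.2],[-0.3,0.4,-0.4],[-0.5,0.6,-0.6],[-0.7,0.8,-0.7],[-0.9,0.9,-0.8]], delta_rot=[[0,0,0],[0,0,0],[0,0,0],[0,0,0],[0,0,0]])

```text
clock: 36.52
position: [0.6526, -0.2109, 0.1896]
tool_rot: [3.141, -0.003, 2.062]
force: [-0.2, 1.2, -0.6]
grip_width: 0.0854
finger_force: 0.0
```

apply_moves(linear=[[-0.2,0.1,0],[-0.4,0.2,0],[-0.6,0.2,0],[-0.8,0.2,0],[-0.9,0.2,0]], delta_rot=[[0,0,0],[0,0,0],[0,0,0],[0,0,0],[0,0,0]])

```text
clock: 36.93
position: [0.7102, -0.2843, 0.1877]
tool_rot: [-3.14, -0.002, 2.059]
force: [0.0, -0.2, 0.5]
grip_width: 0.0856
finger_force: 0.0
```

```bash
python3 - <<'E'
from rows import *
now()
im,d=grab('top','t9.png'); P=cloud('top',d); g=np.load('pics/top0.npz')
# scoop heights in its own frame
u=np.array([-np.cos(np.radians(118)),-np.sin(np.radians(118))]); v=np.array([-u[1],u[0]])
Q=P[d>0]; H=cv2.cvtColor(im,cv2.COLOR_RGB2HSV)[d>0]
o=np.array([.5285,-.1744])-.005*u; w=Q[:,:2]-o; a=w@u; b=w@v; k=(abs(b)<.02)&(Q[:,2]>-.03)&(Q[:,2]<.1)
for x in range(-60,115,10):
    q=k&(a>x/1e3-.005)&(a<x/1e3+.005); print(x,(Q[q,2]*1000).round().astype(int).tolist())
# bystanders: changes from first picture
P0=cloud('top',g['d']); D=np.abs(P[...,2]-P0[...,2])>.009; D&=(d>0)&(g['d']>0)
D=cv2.morphologyEx(D.astype(np.uint8),cv2.MORPH_OPEN,np.ones((3,3)))
n,l,st,ce=cv2.connectedComponentsWithStats(D)
print([(st[i].tolist(),np.median(P[l==i],0).round(3).tolist()) for i in range(1,n) if st[i,4]>12])
r=np.linalg.norm(Q[:,:2]-[.482,.0757],axis=1)
for lo,hi in((.045,.054),(.035,.045)):
  k=(r>lo)&(r<hi)&(Q[:,2]>.085)&(Q[:,2]<.13); A=np.c_[Q[k,:2]-[.482,.0757],np.ones(k.sum())]; print(k.sum(),np.linalg.lstsq(A,Q[k,2],rcond=None)[0])
E
```

```text
az 117.9 tilt -0.1 back 0.3539 side 0.0329 lipz 0.1999 q [ 0.04  0.87  0.54  1.21 -0.44  1.18  1.08] F [ 0.  -0.2  0.5] t 36.9333
-60 [15, 14, 19, 17, 19, 19, 16, 17, 19, 20, 18]
-50 [14, 14, 14, 10, 17, 17, 14, 12, 12, 15, 14, 17, 12, 13, 13, 15, 16, 11, 12, 12, 13]
-40 [5, 9, 10, 10, 12, 11, 9, 9, 9, 10, 10, 7, 11, 10, 7, 13, 7, 10, 11, 10, 11, 9, 11, 6, 9, 10, 10, 10]
-30 [5, 7, 4, 3, 7, 7, 9, 8, 6, 7, 2, 5, 7, 7, 6, 7, 9, 7, 7, 3, 7, 9, 8, 6, 6, 4, 4, 11, 10, 3, 9, 8, 8, 0, 10, 7, 5, 6, 10, 7, 6, 9, 8]
-20 [5, 6, 0, 2, 4, 5, 5, 6, 6, 7, 2, 1, 6, 7, 1, 4, 3, 3, 2, 4, 1, 4, 4, 4, 4, 3, -1, 5, 3, 1, 8, 7, 2, 5, 5, 7, 5, 4, 6, 5, 3, 3, 6, 4]
-10 [6, 2, 1, 3, 6, 3, 6, 2, 0, 4, 2, 4, 4, 4, 2, 0, 7, 5, 6, 6, 0, 6, 7, 1, 2, 5, 7, 5, 3, 1, 4, 3, 4, 2, 7, 7, 5, 3, 2, 6, 1, 3, 5, 2]
0 [3, 5, 10, 4, 8, 5, 4, 4, 4, 5, 1, 3, 3, 4, 3, 3, 3, 0, 7, -2, 4, 4, 4, 3, 6, 7, 7, 2, 3, 5, 4, 7, 6, 1, 5, 5, 5, 5, 1, 3, 6, 4, 3, 6, 0, 5, 3]
10 [2, 0, 3, -1, 1, 3, 2, 5, 4, 3, 7, 2, 5, 5, 7, 5, 4, 5, -2, 2, 2, 6, 6, 6, 7, 5, 6, 6, 5, 2, 3, 4, 4, 4, 3, 6, 3, 2, 5, 5, 3]
20 [8, 1, 4, 1, 1, 4, 6, 1, 6, 4, 3, -
[... 1202 characters left out ...]
0, 43, 43, 1, 0, 40, 43, 45, 40, 40, 40, 41, 42, 42, 37, 39, 38, 39, 6, 0, 2, -3, 0, -2, 0, 2, -1, 1, -4]
100 [-4, 0, -1, 1, -1, -2, 1, -1, 2, 40, -4, -4, -1, 0, 34, 38, 40, 44, -3, 3, 39, 43, 46, 40, 48, 45, 39, 43, 41, 42, 42, -1, 1, 0, 2, -3, 1, 2, 0, -1]
110 [-2, -2, 1, 3, -2, 2, 0, 0, -1, -2, 0, -1, -1, -3, 3, 39, -1, 42, 42, 42, 0, 0, 1, -2, 3, -2, 1, 1, 0]
[([268, 21, 244, 363, 42504], [0.464, -0.079, 0.67]), ([172, 195, 22, 22, 374], [0.525, 0.271, 0.023]), ([230, 200, 39, 40, 1122], [0.482, 0.075, 0.102]), ([245, 241, 4, 10, 37], [0.411, 0.085, 0.117]), ([0, 359, 37, 25, 627], [0.079, 0.685, 0.021])]
319 [ 0.02454541 -0.01124113  0.11354924]
353 [ 0.02324664 -0.00490181  0.10421806]
```

The scoop is empty and flat, and the funnel is level to about 1.5°. The mirror is in the tray, nothing else has moved in the part of the view the arm does not cover, and the arm is touching nothing.

```bash
python3 -c "
from workcell import workorder
print(workorder.job_done())"
```

```text
the job is handed in; nothing more can be done
None
```

I handed the job in at about 37 s on the robot's clock: the mirror lies flat in the tray, the funnel stands in the upright jar, five balls show in the jar by depth reading, and the empty scoop is set down right way up. Two limits: the arm hid part of the last view, including the perfume bottle, and the judged result was not reported back.

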